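Lay out a lunch tray to its drawn template and call the runner

ROBOT

A 6-joint arm with a two-finger parallel gripper is mounted at the origin on the work surface. World frame = base frame: x ahead of the robot, y to its left, z up, the work surface at z = 0. Lengths are in m, angles in rad, forces in N, time in s.
With the tool pointing down it reaches from about 0.275 to 0.75 m from the base axis. Payload 10.2 kg.
Tool frame: the origin (TCP) lies midway between the tips of the shut fingers; the grasp point (between the pads) lies 19 mm behind it; z points along the fingers, y is the line along which they close (so a half turn about z gives the same grasp; the last joint's range is limited). The gripper opens to 88 mm and grips with 3 to 60 N. Pads are 18 mm wide; open, the fingers measure 123 mm over their backs; the gripper's body (75 mm by 187 mm) begins 45 mm behind the grasp point.
Start: joints at [-1.35, 0.313, 1.498, -0, 1.331, -0.223], TCP at [0.225, -0.474, 0.239] pointing down, gripper open.
Joint ranges: [-2.94, 2.94], [-0.97, 2.17], [0.19, 2.56], [-1.23, 4.37], [0.02, 3.11], [-2.88, 2.88]. Speed limits (rad/s): [2.39, 2.39, 3.01, 3.14, 3.14, 3.14].

INTERFACE

Orientations are given as a unit quaternion [w, x, y, z].
In Python, from rig import r, grab_frame, finder gives the robot as it stands.
- The arm moves only by the tool servo_tool, never from a script. Its argument "series" is a list of rows, each an object of numbers: "tx", "ty", "tz": the shift along the tool's x, y, z in m; "wx", "wy", "wz": the turn, a rotation vector about the tool's x, y, z in rad; "jaw": the opening in per cent of the stroke, from 0 (shut) to 100 (fully open). A call has 1 to 12 rows; each row is the pose to reach, as a shift and turn from the pose commanded when the call began, along the tool's axes at that moment; what a row does not reach only later rows make up. A row lasts 1/12 s, in which the tool goes at most 41.7 mm and 7.16 degrees, less where a joint would pass 70% of its speed; a pose out of reach is approached as far as the arm can. A call with a gripper value outside its range is refused whole. The fingers move at their own pace and stop on an object; "squeeze" is the grip in N (left out, the last holds). Time passes only in rows, so rows that repeat a pose let the fingers close. It gives the time, the measured TCP pose, the force, the opening and the grip force at its end, in the units of the state.
- r.observe(): the state, without advancing time (a new reading comes with each control period).
- grab_frame(name): name is "side" or "top" or "wrist"; returns a dict with "img" (480x640x3 uint8, red, green, blue), "vertical_fov" (degrees; the focal length in pixels is half the picture's height over the tangent of half this angle, whatever the lens; pixels are square), "cx", "cy" (the principal point, pixels), "world_from_camera" (4x4, takes a point from camera to world coordinates); the wrist camera has in their place "tool_from_camera" (4x4, takes a point from camera to tool coordinates, whose origin is the TCP and whose axes are the flange's). Camera axes: x right, y down, z forward; pixel columns grow to the right and rows downward; lengths in m; the calibration is good to about 2 mm. A picture is of the moment at which its call begins: read the wrist's pose just before it. There is no depth.
- r.close_job(): hands the job in; it is judged then, once.
Trained networks look in a picture, given as the dict that the camera call returned (one of the last four; its "shot" number tells which), for a name from the list of things; names that differ only in an ending like _2 or _b are one class to them, and where a whole thing is asked for, a point or a joint stands for the part that bears it (a point fixed in the world has none). Each returns a list of dicts, best first, with "conf" (0 to 1); they miss things now and then, are a little off and sometimes report something else, mostly with a low value. They report only what shows in the picture. A call takes as long as a camera call.
- finder.recognise(query, picture): "extent" ([centre column, centre row, width, height] as shares, 0 to 1, of the picture: columns of its width, rows of its height, round what is visible of it).
- finder.place_of(query, picture): "point" ([row, column] as shares, 0 to 1, of the picture: columns of its width, rows of its height: a listed point, or the origin of a listed thing).
The state is a dict: "clock": time; "qpos": joint angles; "qvel": joint speeds; "effort": joint torques, N m; "position": TCP position; "eef_rot": TCP orientation; "contact_force": force on the tool from outside, world axes, zero at the start; "moment": the same for the moment, N m; "grip_width": opening from 0.0 (shut) to 1.0 (fully open); "gripper_force": force on a finger pad.
Only numpy, scipy, OpenCV 4.12 (cv2) and the standard library are available. Lean on these libraries where they do the work, as an engineer would, in place of code of your own. Each camera call takes 0.05 s, during which the arm holds its last target. There are 200 camera calls.

TASK

Get the lunch tray ready: first clear the used black tub off the tray into the green bin, then set every food item that is on the table (and the cup) flat and upright on the tray inside the outline of its own colour and shape, long items lined up with their outline; outlines of missing items stay empty. When the tray is complete, twist the red knob on the call box clockwise all the way to its stop and let it spring back, and leave the salt shaker, pepper mill and pen where they are.

Things in the scene. Friction and masses are not known exactly. Their poses are not given: they have to be found in the camera images.
- tray: grey meal tray with a white paper liner, 240 mm (its x) by 330 mm (its y), fixed to the table; floor 4 mm thick, rim 12 mm high and 6 mm wide; six coloured outlines are drawn on it in two rows (along y) of three, 114 mm between rows and 105 mm between neighbours in a row, which outline is where differs from start to start; origin at the centre of its underside, z up
- cup: small blue ceramic cup without handle, open top, 60 mm across at the rim, 56 mm at the foot, 58 mm high, 4 mm wall; origin at the centre of its underside, z up. Stands near the tray, or is absent
- jar: amber jam jar with a red lid, round, 50 mm across, 48 mm high; origin at the centre of its underside, z up. Or absent
- apple: green apple, 62 mm across at its widest (27 mm up), 52 mm high, a flat underside 44 mm across; origin at the centre of its underside, z up. Or absent
- tub: closed full spread tub, white with a yellow lid, 80 mm (its x) by 56 mm (its y) by 42 mm high; origin at the centre of its underside, z up. Or absent
- cheese: pack of cheese, orange block 65 mm (its x) by 45 mm (its y) by 28 mm high with a white label on top; origin at the centre of its underside, z up. Or absent
- bread: thick stiff slice of dark bread lying flat, 92 mm (its x) by 60 mm (its y) with rounded ends, 16 mm thick, brown crust and paler top; origin at the centre of its underside, z up. Or absent
- cup_mark: outline drawn on the white liner of the tray: blue circle, 76 mm across, for the cup; origin at its centre, z up; it is as big as the item plus 8 mm all round. Fixed to the tray.
- jar_mark: outline drawn on the white liner of the tray: red circle, 66 mm across, for the jam jar; origin at its centre, z up; it is as big as the item plus 8 mm all round. Fixed to the tray.
- apple_mark: outline drawn on the white liner of the tray: green circle, 78 mm across, for the apple; origin at its centre, z up; it is as big as the item plus 8 mm all round. Fixed to the tray.
- tub_mark: outline drawn on the white liner of the tray: yellow rectangle, 96 mm (its x) by 72 mm (its y), for the spread tub; origin at its centre, z up; it is as big as the item plus 8 mm all round. Fixed to the tray.
- cheese_mark: outline drawn on the white liner of the tray: orange rectangle, 81 mm (its x) by 61 mm (its y), for the cheese; origin at its centre, z up; it is as big as the item plus 8 mm all round. Fixed to the tray.
- bread_mark: outline drawn on the white liner of the tray: brown outline with round ends, 108 mm (its x) by 76 mm (its y), for the bread; origin at its centre, z up; it is as big as the item plus 8 mm all round. Fixed to the tray.
- empty_tub: used, empty black plastic tub without lid, 70 mm (its x) by 54 mm (its y) by 32 mm high, 3 mm walls and floor; lies on the tray at the start; origin at the centre of its underside, z up
- bin: green open bin, fixed, 130 mm (its x) by 150 mm (its y), 55 mm high, walls and floor 5 mm thick; origin at the centre of its underside, z up
- call_box: grey call box, fixed to the table, 85 by 85 mm, 22 mm high, with the red knob at the centre of its top; origin at the centre of its underside
- call_knob (a joint): turn of the spring-return knob on the call box, rad: 0 at rest, grows clockwise seen from above up to its stop at 1.2; the spring pulls it back to 0 when let go (about 0.015 N m at rest, 0.09 N m at the stop)
- call_grip (a point): point on the knob's axis, 26 mm above the box top (48 mm above the table) on its red grip bar; the bar is 40 mm long (the point's x, turning with the knob), 12 mm wide (its y), and reaches from 28 mm to 54 mm above the table; under it is a black disc 42 mm across and 6 mm high. Site z up
- salt: bystander: white salt shaker with a steel cap, 40 mm across, 60 mm high, beyond the tray; origin at the centre of its underside
- pepper: bystander: wooden pepper mill, 44 mm across, 85 mm high, beyond the tray; origin at the centre of its underside
- pen: bystander: red pen lying on the table, 130 mm long, 10 mm thick; origin at the middle of its underside

How it is judged:
On the way, in this order (a step that is already met when the one before it is completed fails the run):
1. the used tub lies in the bin (x of empty_tub in the frame of bin between -0.06 and 0.06 m and y of empty_tub in the frame of bin between -0.07 and 0.07 m and z of empty_tub in the frame of bin between -0.002 and 0.03 m and linear speed of empty_tub below 0.03 m/s), for 0.2 s.
2. every item present stands in its outline, let go (horizontal distance between cup and cup_mark below 0.014 m and z of each of cup, jar, apple, tub, cheese, bread in the frame of tray below 0.009 m and angle between each of cup, jar, apple, tub, cheese, bread's own z axis and vertical below 0.15 rad and linear speed of each of cup, jar, apple, tub, cheese, bread below 0.03 m/s and horizontal distance between jar and jar_mark below 0.014 m and horizontal distance between apple and apple_mark below 0.014 m and horizontal distance between tub and tub_mark below 0.014 m and angle between the x axis of tub and the x axis of tub_mark, either way round below 0.3 rad and horizontal distance between cheese and cheese_mark below 0.014 m and angle between the x axis of cheese and the x axis of cheese_mark, either way round below 0.3 rad and horizontal distance between bread and bread_mark below 0.014 m and angle between the x axis of bread and the x axis of bread_mark, either way round below 0.3 rad and contact force between the fingers and cup below 0.1 N and contact force between the fingers and jar below 0.1 N and contact force between the fingers and apple below 0.1 N and contact force between the fingers and tub below 0.1 N and contact force between the fingers and cheese below 0.1 N and contact force between the fingers and bread below 0.1 N), for 0.2 s.
3. the knob is turned to its stop (value of joint call_knob above 1.1 rad), for 0.1 s.
At the end, for the whole second after the job is handed in: Used tub at rest in the bin; each item present at rest on the tray floor, upright (within 8 deg), centre within 14 mm of its outline's centre, tub, cheese and bread within 17 deg of its direction (either way round); knob turned past 1.1 rad with the tray complete, then back below 0.1 rad (all of step 1 and horizontal distance between cup and cup_mark below 0.014 m and z of each of cup, jar, apple, tub, cheese, bread in the frame of tray below 0.009 m and angle between each of cup, jar, apple, tub, cheese, bread's own z axis and vertical below 0.15 rad and linear speed of each of cup, jar, apple, tub, cheese, bread below 0.03 m/s and horizontal distance between jar and jar_mark below 0.014 m and horizontal distance between apple and apple_mark below 0.014 m and horizontal distance between tub and tub_mark below 0.014 m and angle between the x axis of tub and the x axis of tub_mark, either way round below 0.3 rad and horizontal distance between cheese and cheese_mark below 0.014 m and angle between the x axis of cheese and the x axis of cheese_mark, either way round below 0.3 rad and horizontal distance between bread and bread_mark below 0.014 m and angle between the x axis of bread and the x axis of bread_mark, either way round below 0.3 rad and value of joint call_knob below 0.1 rad); the robot touches nothing.
It fails at once if the salt shaker is pushed more than 3 cm (distance of salt from where it was at the start of the episode above 0.03 m).
It fails at once if the pepper mill is pushed more than 3 cm (distance of pepper from where it was at the start of the episode above 0.03 m).
It fails at once if the pen is pushed more than 3 cm (distance of pen from where it was at the start of the episode above 0.03 m).
Of cup, jar, apple, tub, cheese, bread only 4 to 6 are there at a start; the rules pass over those that are not, and their reading is None.
At some moment in a run one of cup, jar, tub, cheese, bread may be knocked a few centimetres aside while the robot is not near it.
Once in a run the grip may slacken for a moment while it holds something.
It also fails if it takes over 210 s, if anything falls off the work surface, if the arm or the gripper's body presses on something with over 40 N, if the wrist force passes 120 N, or if a joint passes its speed limit or range.

## Working session

There is one attempt and no reset: what is moved stays moved. The work goes in short steps, Python scripts to look and compute and a tool call to move; the robot and the scene stay as the last step left them, time stands still between calls to the robot, and variables do not carry over. Pictures are saved under pics/ and viewed, at most 14 in all, crops included, and the job is handed in when it is done.

Besides the shell and the picture viewer there is one more tool, called after "Call:" in YAML: its name, and indented under it one key for each argument. servo_tool: Moves the arm, as the interface text tells. Its arguments: {"type":"object","properties":{"series":{"type":"array","items":{"type":"object","properties":{"tx":{"type":"number"},"ty":{"type":"number"},"tz":{"type":"number"},"wx":{"type":"number"},"wy":{"type":"number"},"wz":{"type":"number"},"jaw":{"type":"number"}}}},"squeeze":{"type":"number"}},"required":["series"]}

```bash
mkdir -p pics; ls; cat > h.py <<'E'
import numpy as np, cv2
from scipy.spatial.transform import Rotation as R
from rig import r, grab_frame, finder
def cam(p,s=None):
    if 'world_from_camera' in p: return np.array(p['world_from_camera'])
    T=np.eye(4); q=s['eef_rot']; T[:3,:3]=R.from_quat([q[1],q[2],q[3],q[0]]).as_matrix(); T[:3,3]=s['position']
    return T@np.array(p['tool_from_camera'])
def ray(p,u,v,z,s=None):
    f=240/np.tan(np.radians(p['vertical_fov'])/2); T=cam(p,s)
    d=T[:3,:3]@np.array([(u-p['cx'])/f,(v-p['cy'])/f,1]); o=T[:3,3]
    return (o+d*(z-o[2])/d[2])[:2]
def proj(p,X,s=None):
    f=240/np.tan(np.radians(p['vertical_fov'])/2); T=np.linalg.inv(cam(p,s))
    c=T[:3,:3]@np.asarray(X,float)+T[:3,3]; return np.array([p['cx']+f*c[0]/c[2],p['cy']+f*c[1]/c[2]])
def save(p,n): cv2.imwrite('pics/'+n,p['img'][:,:,::-1])
E
python3 - <<'E'
from h import *
p=grab_frame('top'); save(p,'top0.png'); q=grab_frame('side'); save(q,'side0.png')
s=r.observe(); print(s['position'],s['eef_rot'],s['clock'],s['grip_width'])
print(p['vertical_fov'],np.round(cam(p),3).tolist(),np.round(cam(q),3).tolist())
for n in 'tray cup jar apple tub cheese bread cup_mark jar_mark apple_mark tub_mark cheese_mark bread_mark empty_tub bin call_box call_grip salt pepper pen'.split():
    z=.004 if 'mark' in n else .048 if n=='call_grip' else 0.006 if n=='empty_tub' else 0
    out=[]
    for d in finder.place_of(n,p)[:2]:
        v,u=d['point'][0]*480,d['point'][1]*640
        out.append((round(d['conf'],2),round(u),round(v),np.round(ray(p,u,v,z),3).tolist()))
    print(n,out)
E
```

```text
pics
[ 0.22536227 -0.47393083  0.2382313 ] [-5.72674762e-04  9.75485644e-01  2.20062331e-01  1.43599206e-05] 0.1 0.9955617542820121
47.66955102071903 [[-0.011, -0.987, 0.161, 0.406], [-1.0, 0.012, 0.009, 0.001], [-0.011, -0.161, -0.987, 1.202], [0.0, 0.0, 0.0, 1.0]] [[-0.932, -0.193, 0.308, 0.148], [-0.363, 0.509, -0.78, 1.134], [-0.006, -0.839, -0.545, 0.826], [0.0, 0.0, 0.0, 1.0]]
tray [(0.74, 123, 292, [0.489, 0.42]), (0.69, 247, 255, [0.569, 0.144])]
cup [(0.8, 397, 320, [0.421, -0.183])]
jar [(0.91, 451, 268, [0.535, -0.308])]
apple [(0.77, 502, 262, [0.546, -0.422]), (0.65, 121, 290, [0.494, 0.423])]
tub [(0.69, 492, 324, [0.412, -0.39]), (0.5, 397, 265, [0.543, -0.188])]
cheese [(0.68, 398, 265, [0.542, -0.191])]
bread [(0.88, 450, 321, [0.418, -0.3])]
cup_mark [(0.64, 197, 235, [0.616, 0.257])]
jar_mark [(0.7, 246, 229, [0.627, 0.147]), (0.5, 122, 294, [0.485, 0.42])]
apple_mark [(0.93, 295, 277, [0.518, 0.038])]
tub_mark [(0.69, 452, 267, [0.536, -0.308]), (0.67, 197, 286, [0.502, 0.254])]
cheese_mark [(0.55, 289, 229, [0.627, 0.052]), (0.18, 406, 198, [0.694, -0.214])]
bread_mark [(0.85, 244, 286, [0.5, 0.152])]
empty_tub [(0.86, 241, 260, [0.558, 0.158])]
bin [(0.64, 124, 290, [0.493, 0.418])]
call_box [(0.87, 405, 207, [0.675, -0.212]), (0.67, 397, 318, [0.427, -0.184])]
call_grip [(0.64, 405, 201, [0.677, -0.203])]
salt [(0.63, 200, 176, [0.752, 0.255]), (0.55, 360, 160, [0.785, -0.114])]
pepper [(0.73, 310, 161, [0.785, 0.002])]
pen [(0.68, 361, 159, [0.789, -0.114])]
```

View pics/top0.png

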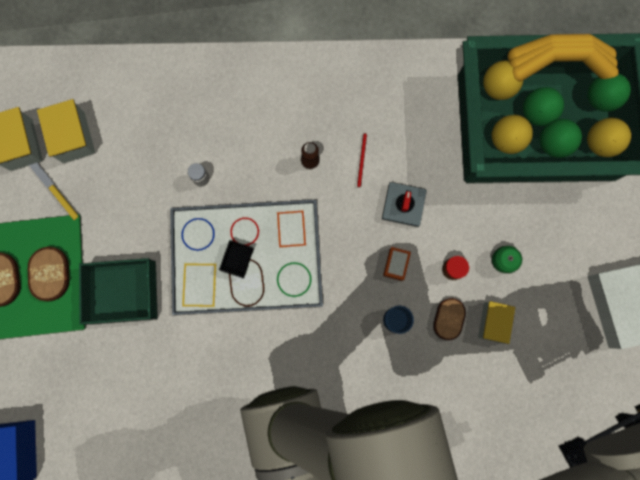

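View pics/side0.png

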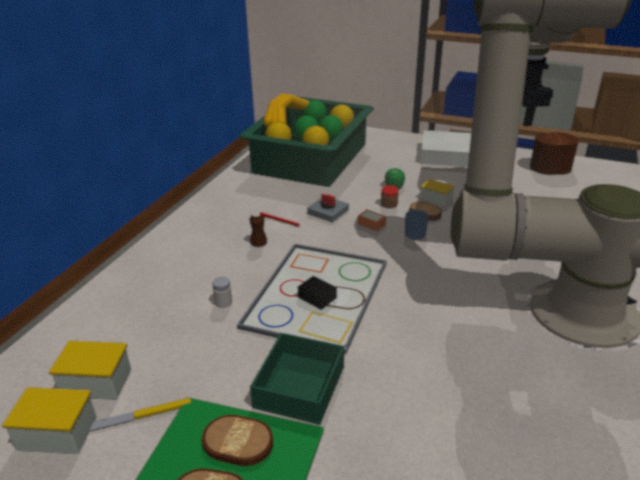

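All six items are there. In the top view the outlines are blue (198,234), red (245,231), orange (291,229), yellow (199,284), brown (246,284) and green (294,279). The black tub is at (238,259) and the bin at (119,291). The items are cheese (397,264), jar (456,267), apple (507,259), cup (398,319), bread (450,318) and tub (499,322). The call box is at (405,203).

```bash
cat >> h.py <<'E'
def blob(p,c,half,mask,s=None):
    """largest blob of mask in window; returns convex hull px"""
    m=np.zeros(mask.shape,np.uint8); u,v=c; h=half
    m[v-h:v+h,u-h:u+h]=mask[v-h:v+h,u-h:u+h]
    pts=cv2.findNonZero(m); return pts
def rect(p,pts,z,s=None):
    X=np.array([ray(p,a,b,z,s) for a,b in cv2.convexHull(pts)[:,0]],np.float32)
    return cv2.minAreaRect(X*1000)
E
python3 - <<'E'
from h import *
p=grab_frame('top'); im=p['img']; hsv=cv2.cvtColor(im,cv2.COLOR_RGB2HSV)
H,S,V=[hsv[:,:,i].astype(int) for i in range(3)]
marks=dict(cup=(198,234),jar=(245,231),cheese=(291,229),tub=(199,284),bread=(246,284),apple=(294,279))
W=[];M=[]
for n,c in marks.items():
    m=(S>60)&(V>50) if n!='bread' else (S>40)&(V>40)
    pts=blob(p,c,24 if n!='jar' else 20,m); 
    if n in('jar','bread'): 
        rr=[rect(p,pts,.004)]; print(n,rr); continue
    rr=rect(p,pts,.004); print(n,rr); W.append(rr[0])
    M.append(dict(cup=(57,105),cheese=(57,-105),tub=(-57,105),apple=(-57,-105))[n])
W=np.array(W);M=np.array(M,float)
A,_=cv2.estimateAffinePartial2D(M,W); print('tray fit',A,np.degrees(np.arctan2(A[1,0],A[0,0])),np.hypot(A[0,0],A[1,0]))
print((M@A[:,:2].T+A[:,2])-W)
items=dict(cheese=((397,264),.028),jar=((456,267),.048),apple=((507,259),.027),bread=((450,318),.016),tub=((499,322),.042),cup=((398,319),.058))
for n,(c,z) in items.items():
    m=(S>110)&(V>35); pts=blob(p,c,26,m); print(n,rect(p,pts,z),cv2.boundingRect(pts))
pts=blob(p,(238,259),22,(V<45)); print('etub',rect(p,pts,.036))
pts=blob(p,(405,203),24,(S>150)&(V>80)&((H<10)|(H>170))); print('knob',rect(p,pts,.054),pts.mean(0))
pts=blob(p,(405,203),26,(V<150)); print('box',rect(p,pts,.022))
bx=im[190:396:,:,:]
vis=cv2.resize(im[180:350,375:535],None,fx=4.5,fy=3.5*4.5/3.5)[:, :, ::-1]
vis=cv2.resize(im[185:345,70:330],None,fx=3,fy=3)[:,:,::-1]; cv2.imwrite('pics/c1.png',vis)
cv2.imwrite('pics/c2.png',cv2.resize(im[180:340,375:535],None,fx=3.7,fy=3.7)[:,:,::-1])
E
```

```text
cup ((617.6489868164062, 256.3973388671875), (73.34435272216797, 73.96739959716797), 45.11244583129883)
jar [((625.2367553710938, 150.56317138671875), (65.95945739746094, 60.828895568847656), 70.79867553710938)]
cheese ((627.4061889648438, 46.45745086669922), (82.2426528930664, 62.37120819091797), 3.4093151092529297)
tub ((504.4031982421875, 250.80221557617188), (73.9773941040039, 95.0125732421875), 89.31858825683594)
bread [((505.4886474609375, 145.85272216796875), (100.99900817871094, 75.36558532714844), 8.24132251739502)]
apple ((512.9633178710938, 41.695465087890625), (75.24264526367188, 74.83061218261719), 44.2326545715332)
tray fit [[ 9.97935944e-01 -4.40253959e-02  5.65605423e+02]
 [ 4.40253959e-02  9.97935944e-01  1.48838118e+02]] 2.5260487291025506 0.9989065938529629
[[ 0.21611838 -0.26649961]
 [-0.29575063  0.10684021]
 [-0.30279063  0.30972855]
 [ 0.38242288 -0.15006914]]
cheese ((543.114501953125, -183.39784240722656), (46.14472579956055, 66.34978485107422), 74.18965911865234) (384, 247, 27, 33)
jar ((531.5745849609375, -304.9931945800781), (53.53338623046875, 47.06785964
[... 179 characters left out ...]
423.9153747558594, -294.42578125), (56.26422882080078, 87.47175598144531), 72.78267669677734) (435, 299, 30, 40)
tub ((415.1640625, -390.7618713378906), (56.69561767578125, 80.23564910888672), 76.88725280761719) (483, 301, 32, 43)
cup ((423.2481689453125, -177.95240783691406), (56.201194763183594, 49.41400909423828), 89.36763000488281) (385, 307, 28, 25)
etub ((556.8235473632812, 164.5634765625), (53.904144287109375, 68.79698944091797), 71.940673828125)
knob ((675.5785522460938, -205.799072265625), (12.632062911987305, 38.419559478759766), 76.78373718261719) [[406.16470588 202.18823529]]
box ((682.1527099609375, -206.78196716308594), (113.14291381835938, 115.6926498413086), 87.2944107055664)
```

View pics/c2.png

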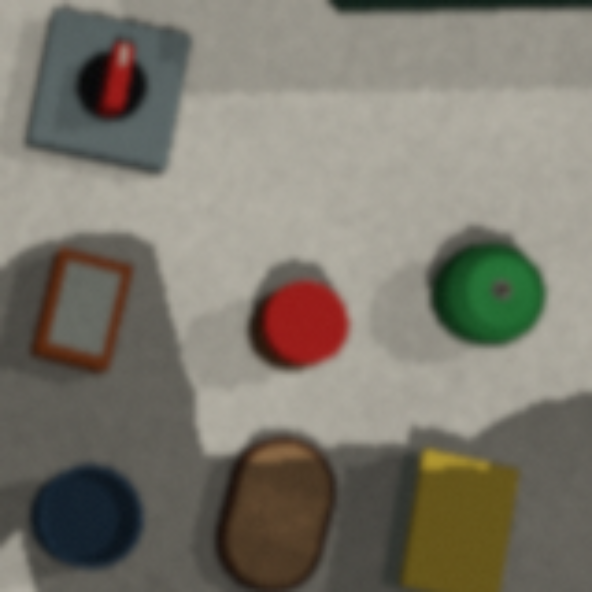

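View pics/c1.png

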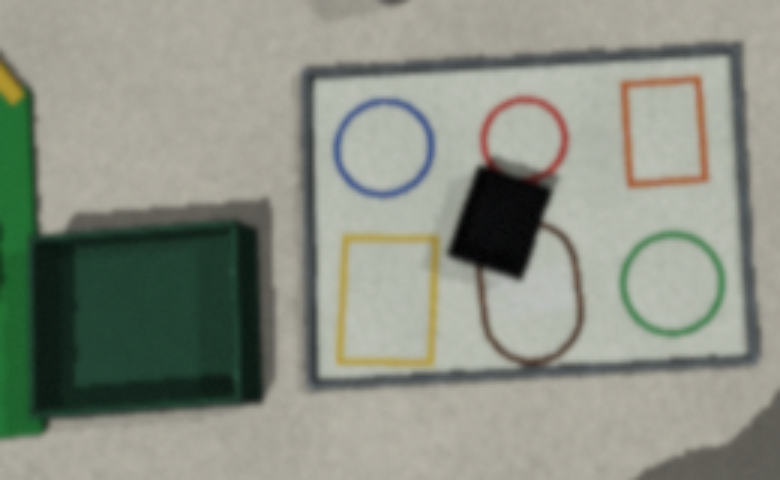

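The tray fit is good to under 0.5 mm: centre (565.6,148.8) mm, yaw 0.044 rad. The crops confirm each item's direction. Next I'll write a small planner that turns world waypoints into tool-frame rows.

```bash
cat > plan.py <<'E'
# usage: plan.py "x y z psi jaw [extra rows]" ... (mm, rad): prints per call the rows relative to its start pose
import sys; from h import *
def ex(p): c,s=np.cos(p),np.sin(p); return np.array([[c,s,0],[s,-c,0],[0,0,-1.]])
s=r.observe(); q=s['eef_rot']; pos=np.array(s['position'])*1000; psi=2*np.arctan2(q[2],q[1]); psi=(psi+np.pi)%(2*np.pi)-np.pi
print('now',pos.round(1),round(psi,3),'q6',round(s['qpos'][5],2),'clock',round(s['clock'],1))
cur=pos.copy(); cp=psi; base,bp=cur.copy(),cp; n=0; out=[]
def flush():
    global out,n,base,bp
    print('CALL',n,' | '.join(out)); out=[]; n=0; base,bp=cur.copy(),cp
for a in sys.argv[1:]:
    v=[float(t) for t in a.split()]; t=np.array(v[:3]); tp=v[3]; extra=int(v[5]) if len(v)>5 else 1
    while True:
        k=max(np.linalg.norm(t-cur)/36,abs(tp-cp)/.11); need=int(np.ceil(k))+extra
        if n+need<=12: use,done,g,gp=need,True,t,tp
        elif n>6: flush(); continue
        else: use=12-n; fr=min(1,(use-1)/k); done=fr>=1; g=cur+(t-cur)*fr; gp=cp+(tp-cp)*fr
        sh=np.round(ex(bp).T@(g-base)); wz=round(bp-gp,2)
        cur=base+ex(bp)@sh; cp=bp-wz; n+=use
        out.append(f'{use}x tx{sh[0]/1000:.3f} ty{sh[1]/1000:.3f} tz{sh[2]/1000:.3f} wz{wz:.2f} jaw{v[4]:.0f}')
        if n>=12: flush()
        if done: break
if n: flush()
print('end',cur.round(1),round(cp,3))
E
python3 plan.py "557 164.5 110 -.32 80" "557 164.5 9 -.32 80 2" "557 164.5 9 -.32 45 5" "557 164.5 130 -.32 45"
python3 - <<'E'
from h import *
p=grab_frame('top'); V=cv2.cvtColor(p['img'],cv2.COLOR_RGB2HSV)[:,:,2]
for z,uv in ((.055,[(82,266),(148,260),(152,320),(83,322)]),):
    print([np.round(ray(p,u,v,z)*1000).tolist() for u,v in uv])
cv2.imwrite('pics/bin.png',cv2.resize(p['img'][250:330,70:170],None,fx=6,fy=6,interpolation=cv2.INTER_CUBIC)[:,:,::-1])
E
```

```text
now [ 225.4 -474.2  238.7] 0.444 q6 -0.22 clock 1.1
CALL 12 12x tx0.311 ty-0.235 tz0.070 wz0.41 jaw80
CALL 11 11x tx0.161 ty-0.288 tz0.059 wz0.35 jaw80
CALL 11 5x tx0.001 ty0.000 tz0.101 wz0.00 jaw80 | 6x tx0.001 ty0.000 tz0.101 wz0.00 jaw45
CALL 5 5x tx-0.000 ty0.000 tz-0.121 wz0.00 jaw45
end [557.5 164.6 129.7] -0.316
[[542.0, 491.0], [553.0, 350.0], [427.0, 337.0], [424.0, 482.0]]
```

Call:
servo_tool:
  series:
    - {"tx":0.311,"ty":-0.235,"tz":0.07,"wz":0.41,"jaw":80}
    - {"tx":0.311,"ty":-0.235,"tz":0.07,"wz":0.41,"jaw":80}
    - {"tx":0.311,"ty":-0.235,"tz":0.07,"wz":0.41,"jaw":80}
    - {"tx":0.311,"ty":-0.235,"tz":0.07,"wz":0.41,"jaw":80}
    - {"tx":0.311,"ty":-0.235,"tz":0.07,"wz":0.41,"jaw":80}
    - {"tx":0.311,"ty":-0.235,"tz":0.07,"wz":0.41,"jaw":80}
    - {"tx":0.311,"ty":-0.235,"tz":0.07,"wz":0.41,"jaw":80}
    - {"tx":0.311,"ty":-0.235,"tz":0.07,"wz":0.41,"jaw":80}
    - {"tx":0.311,"ty":-0.235,"tz":0.07,"wz":0.41,"jaw":80}
    - {"tx":0.311,"ty":-0.235,"tz":0.07,"wz":0.41,"jaw":80}
    - {"tx":0.311,"ty":-0.235,"tz":0.07,"wz":0.41,"jaw":80}
    - {"tx":0.311,"ty":-0.235,"tz":0.07,"wz":0.41,"jaw":80}

```text
validation failed for argument at $.se...
```

Call:
servo_tool:
  series:
    - {"tx":0.161,"ty":-0.288,"tz":0.059,"wz":0.35}
    - {"tx":0.161,"ty":-0.288,"tz":0.059,"wz":0.35}
    - {"tx":0.161,"ty":-0.288,"tz":0.059,"wz":0.35}
    - {"tx":0.161,"ty":-0.288,"tz":0.059,"wz":0.35}
    - {"tx":0.161,"ty":-0.288,"tz":0.059,"wz":0.35}
    - {"tx":0.161,"ty":-0.288,"tz":0.059,"wz":0.35}
    - {"tx":0.161,"ty":-0.288,"tz":0.059,"wz":0.35}
    - {"tx":0.161,"ty":-0.288,"tz":0.059,"wz":0.35}
    - {"tx":0.161,"ty":-0.288,"tz":0.059,"wz":0.35}
    - {"tx":0.161,"ty":-0.288,"tz":0.059,"wz":0.35}
    - {"tx":0.161,"ty":-0.288,"tz":0.059,"wz":0.35}
    - {"tx":0.161,"ty":-0.288,"tz":0.059,"wz":0.35}

```text
validation failed for argument at $.se...
```

Call:
servo_tool:
  series:
    - {"tx":0.03,"ty":-0.02,"tz":0.01,"wx":0.0,"wy":0.0,"wz":0.04,"jaw":80.0}
  squeeze: 20

```text
clock: 1.28
position: [0.2424, -0.4465, 0.2296]
eef_rot: [0.002, 0.98, 0.199, -0.0]
contact_force: [1.1, -0.9, 0.2]
grip_width: 0.946
gripper_force: 0.0
```

```bash
python3 plan.py "557 164.5 110 -.32 80 3"
```

```text
now [ 242.4 -446.5  229.6] 0.4 q6 -0.13 clock 1.3
CALL 12 12x tx0.300 ty-0.250 tz0.068 wz0.41 jaw80
CALL 12 12x tx0.133 ty-0.265 tz0.052 wz0.31 jaw80
end [557.  164.2 109.6] -0.32
```

Call:
servo_tool:
  series:
    - {"tx":0,"ty":0,"tz":0,"wx":0,"wy":0,"wz":0,"jaw":80}

```text
clock: 1.37
position: [0.2453, -0.4397, 0.2273]
eef_rot: [-0.002, 0.98, 0.2, 0.0]
contact_force: [0.4, -0.1, 0.4]
grip_width: 0.873
gripper_force: 0.0
```

Call:
servo_tool:
  series:
    - {"tx":0.3,"ty":-0.25,"tz":0.068,"wx":0,"wy":0,"wz":0.41,"jaw":80}
    - {"tx":0.3,"ty":-0.25,"tz":0.068,"wx":0,"wy":0,"wz":0.41,"jaw":80}
    - {"tx":0.3,"ty":-0.25,"tz":0.068,"wx":0,"wy":0,"wz":0.41,"jaw":80}
    - {"tx":0.3,"ty":-0.25,"tz":0.068,"wx":0,"wy":0,"wz":0.41,"jaw":80}
    - {"tx":0.3,"ty":-0.25,"tz":0.068,"wx":0,"wy":0,"wz":0.41,"jaw":80}
    - {"tx":0.3,"ty":-0.25,"tz":0.068,"wx":0,"wy":0,"wz":0.41,"jaw":80}
    - {"tx":0.3,"ty":-0.25,"tz":0.068,"wx":0,"wy":0,"wz":0.41,"jaw":80}
    - {"tx":0.3,"ty":-0.25,"tz":0.068,"wx":0,"wy":0,"wz":0.41,"jaw":80}
    - {"tx":0.3,"ty":-0.25,"tz":0.068,"wx":0,"wy":0,"wz":0.41,"jaw":80}
    - {"tx":0.3,"ty":-0.25,"tz":0.068,"wx":0,"wy":0,"wz":0.41,"jaw":80}
    - {"tx":0.3,"ty":-0.25,"tz":0.068,"wx":0,"wy":0,"wz":0.41,"jaw":80}
    - {"tx":0.3,"ty":-0.25,"tz":0.068,"wx":0,"wy":0,"wz":0.41,"jaw":80}
  squeeze: 20

```text
clock: 2.37
position: [0.4218, -0.0947, 0.1607]
eef_rot: [0.0, 1.0, -0.002, -0.0]
contact_force: [-0.7, -0.9, 1.1]
grip_width: 0.802
gripper_force: 0.0
```

Call:
servo_tool:
  series:
    - {"tx":0.133,"ty":-0.265,"tz":0.052,"wx":0,"wy":0,"wz":0.31,"jaw":80}
    - {"tx":0.133,"ty":-0.265,"tz":0.052,"wx":0,"wy":0,"wz":0.31,"jaw":80}
    - {"tx":0.133,"ty":-0.265,"tz":0.052,"wx":0,"wy":0,"wz":0.31,"jaw":80}
    - {"tx":0.133,"ty":-0.265,"tz":0.052,"wx":0,"wy":0,"wz":0.31,"jaw":80}
    - {"tx":0.133,"ty":-0.265,"tz":0.052,"wx":0,"wy":0,"wz":0.31,"jaw":80}
    - {"tx":0.133,"ty":-0.265,"tz":0.052,"wx":0,"wy":0,"wz":0.31,"jaw":80}
    - {"tx":0.133,"ty":-0.265,"tz":0.052,"wx":0,"wy":0,"wz":0.31,"jaw":80}
    - {"tx":0.133,"ty":-0.265,"tz":0.052,"wx":0,"wy":0,"wz":0.31,"jaw":80}
    - {"tx":0.133,"ty":-0.265,"tz":0.052,"wx":0,"wy":0,"wz":0.31,"jaw":80}
    - {"tx":0.133,"ty":-0.265,"tz":0.052,"wx":0,"wy":0,"wz":0.31,"jaw":80}
    - {"tx":0.133,"ty":-0.265,"tz":0.052,"wx":0,"wy":0,"wz":0.31,"jaw":80}
    - {"tx":0.133,"ty":-0.265,"tz":0.052,"wx":0,"wy":0,"wz":0.31,"jaw":80}

```text
clock: 3.37
position: [0.5563, 0.167, 0.1092]
eef_rot: [0.0, 0.987, -0.158, 0.0]
contact_force: [-0.1, 0.2, 0.7]
grip_width: 0.805
gripper_force: 0.0
```

```bash
python3 - <<'E'
from h import *
s=r.observe(); p=grab_frame('wrist'); save(p,'w1.png'); print(proj(p,[.557,.1645,.036],s),np.array(p['tool_from_camera']).round(3).tolist())
E
python3 plan.py "557 164.5 9 -.32 80 3" "557 164.5 9 -.32 45 5"  "557 164.5 130 -.32 45 2" "487 413 130 .05 45 2" "487 413 48 .05 45 2" "487 413 48 .05 75 3" "487 413 130 .05 90 2"
```

```text
[320.71312474 254.61893605] [[0.001, -0.956, -0.293, 0.075], [1.0, 0.001, 0.001, 0.0], [-0.0, -0.293, 0.956, -0.146], [0.0, 0.0, 0.0, 1.0]]
now [556.3 167.2 109.3] -0.318 q6 1.98 clock 3.4
CALL 12 6x tx0.002 ty0.002 tz0.100 wz0.00 jaw80 | 6x tx0.002 ty0.002 tz0.100 wz0.00 jaw45
CALL 12 6x tx-0.000 ty0.000 tz-0.121 wz0.00 jaw45 | 6x tx-0.101 ty-0.149 tz-0.121 wz-0.26 jaw45
CALL 10 5x tx-0.026 ty-0.074 tz0.000 wz-0.11 jaw45 | 5x tx-0.026 ty-0.074 tz0.082 wz-0.11 jaw45
CALL 9 4x tx0.000 ty0.000 tz0.000 wz0.00 jaw75 | 5x tx0.000 ty0.000 tz-0.082 wz0.00 jaw90
end [486.6 413.1 130.3] 0.052
```

View pics/w1.png

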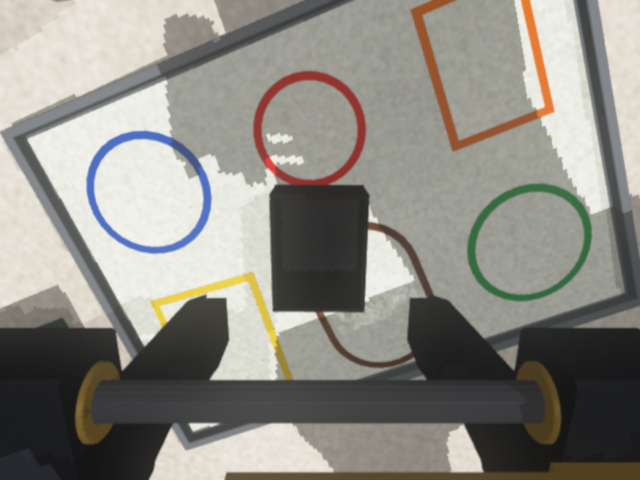

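The wrist view shows the black tub square between the fingers, centred near (319,247). Pick it up.

Call:
servo_tool:
  series:
    - {"tx":0.003,"ty":0.002,"tz":0.1,"wx":0,"wy":0,"wz":0,"jaw":80}
    - {"tx":0.003,"ty":0.002,"tz":0.1,"wx":0,"wy":0,"wz":0,"jaw":80}
    - {"tx":0.003,"ty":0.002,"tz":0.1,"wx":0,"wy":0,"wz":0,"jaw":80}
    - {"tx":0.003,"ty":0.002,"tz":0.1,"wx":0,"wy":0,"wz":0,"jaw":80}
    - {"tx":0.003,"ty":0.002,"tz":0.1,"wx":0,"wy":0,"wz":0,"jaw":80}
    - {"tx":0.003,"ty":0.002,"tz":0.1,"wx":0,"wy":0,"wz":0,"jaw":45}
    - {"tx":0.003,"ty":0.002,"tz":0.1,"wx":0,"wy":0,"wz":0,"jaw":45}
    - {"tx":0.003,"ty":0.002,"tz":0.1,"wx":0,"wy":0,"wz":0,"jaw":45}
    - {"tx":0.003,"ty":0.002,"tz":0.1,"wx":0,"wy":0,"wz":0,"jaw":45}
    - {"tx":0.003,"ty":0.002,"tz":0.1,"wx":0,"wy":0,"wz":0,"jaw":45}
    - {"tx":0.003,"ty":0.002,"tz":0.1,"wx":0,"wy":0,"wz":0,"jaw":45}
    - {"tx":0.003,"ty":0.002,"tz":0.1,"wx":0,"wy":0,"wz":0,"jaw":45}

```text
clock: 4.42
position: [0.5587, 0.1657, 0.0093]
eef_rot: [0.0, 0.988, -0.157, 0.0]
contact_force: [-1.6, -2.2, 5.4]
grip_width: 0.611
gripper_force: 20.0
```

Call:
servo_tool:
  series:
    - {"tx":0,"ty":0,"tz":-0.06,"wx":0,"wy":0,"wz":0,"jaw":45}
    - {"tx":0,"ty":0,"tz":-0.121,"wx":0,"wy":0,"wz":0,"jaw":45}
    - {"tx":0,"ty":0,"tz":-0.121,"wx":0,"wy":0,"wz":0,"jaw":45}
    - {"tx":0,"ty":0,"tz":-0.121,"wx":0,"wy":0,"wz":0,"jaw":45}
    - {"tx":0,"ty":0,"tz":-0.121,"wx":0,"wy":0,"wz":0,"jaw":45}
    - {"tx":-0.101,"ty":-0.149,"tz":-0.121,"wx":0,"wy":0,"wz":-0.26,"jaw":45}
    - {"tx":-0.101,"ty":-0.149,"tz":-0.121,"wx":0,"wy":0,"wz":-0.26,"jaw":45}
    - {"tx":-0.101,"ty":-0.149,"tz":-0.121,"wx":0,"wy":0,"wz":-0.26,"jaw":45}
    - {"tx":-0.101,"ty":-0.149,"tz":-0.121,"wx":0,"wy":0,"wz":-0.26,"jaw":45}
    - {"tx":-0.101,"ty":-0.149,"tz":-0.121,"wx":0,"wy":0,"wz":-0.26,"jaw":45}
    - {"tx":-0.101,"ty":-0.149,"tz":-0.121,"wx":0,"wy":0,"wz":-0.26,"jaw":45}
    - {"tx":-0.101,"ty":-0.149,"tz":-0.121,"wx":0,"wy":0,"wz":-0.26,"jaw":45}

```text
clock: 5.42
position: [0.5081, 0.3387, 0.1281]
eef_rot: [0.001, 1.0, -0.028, -0.001]
contact_force: [-0.8, -0.5, -1.1]
grip_width: 0.617
gripper_force: 20.0
```

```bash
python3 plan.py "487 413 130 .05 45 2" "487 413 40 .05 45 2" "487 413 40 .05 75 3" "487 413 130 .05 75 2"
```

```text
now [508.1 338.7 128.1] -0.055 q6 2.02 clock 5.4
CALL 10 5x tx-0.025 ty-0.073 tz-0.002 wz-0.11 jaw45 | 5x tx-0.025 ty-0.073 tz0.088 wz-0.11 jaw45
CALL 9 4x tx-0.000 ty-0.000 tz0.000 wz0.00 jaw75 | 5x tx-0.000 ty-0.000 tz-0.090 wz0.00 jaw75
end [487.2 412.9 130.1] 0.055
```

Call:
servo_tool:
  series:
    - {"tx":-0.025,"ty":-0.073,"tz":0,"wx":0,"wy":0,"wz":-0.11,"jaw":45}
    - {"tx":-0.025,"ty":-0.073,"tz":0,"wx":0,"wy":0,"wz":-0.11,"jaw":45}
    - {"tx":-0.025,"ty":-0.073,"tz":0,"wx":0,"wy":0,"wz":-0.11,"jaw":45}
    - {"tx":-0.025,"ty":-0.073,"tz":0,"wx":0,"wy":0,"wz":-0.11,"jaw":45}
    - {"tx":-0.025,"ty":-0.073,"tz":0.1,"wx":0,"wy":0,"wz":-0.11,"jaw":45}
    - {"tx":-0.025,"ty":-0.073,"tz":0.1,"wx":0,"wy":0,"wz":-0.11,"jaw":45}
    - {"tx":-0.025,"ty":-0.073,"tz":0.1,"wx":0,"wy":0,"wz":-0.11,"jaw":45}
    - {"tx":-0.025,"ty":-0.073,"tz":0.1,"wx":0,"wy":0,"wz":-0.11,"jaw":45}
    - {"tx":-0.025,"ty":-0.073,"tz":0.1,"wx":0,"wy":0,"wz":-0.11,"jaw":72}
    - {"tx":-0.025,"ty":-0.073,"tz":0.1,"wx":0,"wy":0,"wz":-0.11,"jaw":72}
    - {"tx":-0.025,"ty":-0.073,"tz":0.1,"wx":0,"wy":0,"wz":-0.11,"jaw":72}

```text
clock: 6.33
position: [0.4893, 0.4131, 0.0319]
eef_rot: [-0.001, 1.0, 0.026, 0.002]
contact_force: [0.4, 0.3, 0.1]
grip_width: 0.72
gripper_force: 0.0
```

Call:
servo_tool:
  series:
    - {"tx":0,"ty":0,"tz":-0.12,"wx":0,"wy":0,"wz":0,"jaw":72}
    - {"tx":0,"ty":0,"tz":-0.12,"wx":0,"wy":0,"wz":0,"jaw":72}
    - {"tx":0,"ty":0,"tz":-0.12,"wx":0,"wy":0,"wz":0,"jaw":72}
    - {"tx":0,"ty":0,"tz":-0.12,"wx":0,"wy":0,"wz":0,"jaw":72}
    - {"tx":0,"ty":0,"tz":-0.12,"wx":0,"wy":0,"wz":0,"jaw":72}

```text
clock: 6.75
position: [0.489, 0.4137, 0.1534]
eef_rot: [-0.002, 1.0, 0.027, 0.003]
contact_force: [-0.3, -0.6, -1.1]
grip_width: 0.72
gripper_force: 0.0
```

```bash
python3 - <<'E'
from h import *
p=grab_frame('top')
for n in ('empty_tub','cup','bin'):
  for d in finder.place_of(n,p)[:2]:
    v,u=d['point'][0]*480,d['point'][1]*640
    print(n,round(d['conf'],2),round(u),round(v),ray(p,u,v,.01).round(3))
S=cv2.cvtColor(p['img'],cv2.COLOR_RGB2HSV)
pts=blob(p,(398,319),24,(S[:,:,1]>110)&(S[:,:,2]>35)); print(rect(p,pts,.058))
E
python3 plan.py "424 -179 140 0 93 3"
```

```text
empty_tub 0.59 126 293 [0.486 0.41 ]
cup 0.59 396 320 [ 0.422 -0.18 ]
((424.2234802246094, -177.0989227294922), (54.033729553222656, 51.74298095703125), 88.0567855834961)
now [487.5 412.9 148.5] 0.054 q6 2.04 clock 7.0
CALL 12 12x tx-0.063 ty0.391 tz0.006 wz0.04 jaw93
CALL 9 9x tx-0.024 ty0.198 tz0.003 wz0.01 jaw93
end [ 424.3 -179.3  139.5] 0.004
```

The networks place the black tub inside the bin at about (486,410) mm. Pose readings are noisy by 2–4 mm, so the planner will chain commanded poses instead.

```bash
python3 - <<'E'
s=open('plan.py').read()
s=s.replace("cur=pos.copy(); cp=psi;","""import json
P=json.load(open('cmd.json')); print('commanded was',np.round(P,2).tolist())
if np.linalg.norm(np.array(P[:3])-pos)<12 and '-m' not in sys.argv: pos=np.array(P[:3]); psi=P[3]
else: print('USING MEASURED')
if '-m' in sys.argv: sys.argv.remove('-m')
cur=pos.copy(); cp=psi;""")
s+="json.dump([*cur,cp],open('cmd.json','w'))\n"
open('plan.py','w').write(s)
import numpy as np,json
c=np.array([225.,-474,239]);p=.4438
for x,y,z,w in [(30,-20,10,.04),(300,-250,68,.41),(133,-265,52,.31),(3,2,100,0),(-101,-149,-121,-.26),(-25,-73,100,-.11),(0,0,-120,0)]:
    c+=[np.cos(p)*x+np.sin(p)*y,np.sin(p)*x-np.cos(p)*y,-z]; p-=w
json.dump([*c,p],open('cmd.json','w'))
E
python3 plan.py "424 -178 140 0 93 3" "424 -178 18 0 93 3" "424 -178 18 0 55 4" "424 -178 75 0 55 4"
```

```text
now [487.5 412.9 148.5] 0.054 q6 2.04 clock 7.0
commanded was [487.5, 413.36, 150.0, 0.05]
CALL 12 12x tx-0.063 ty0.391 tz0.007 wz0.04 jaw93
CALL 9 9x tx-0.024 ty0.197 tz0.003 wz0.01 jaw93
CALL 12 7x tx-0.000 ty0.000 tz0.122 wz0.00 jaw93 | 5x tx-0.000 ty0.000 tz0.122 wz0.00 jaw55
CALL 6 6x tx-0.000 ty0.000 tz-0.057 wz0.00 jaw55
end [ 424.3 -177.8   75. ] 0.004
```

Call:
servo_tool:
  series:
    - {"tx":-0.063,"ty":0.391,"tz":0.007,"wx":0,"wy":0,"wz":0.04,"jaw":93}
    - {"tx":-0.063,"ty":0.391,"tz":0.007,"wx":0,"wy":0,"wz":0.04,"jaw":93}
    - {"tx":-0.063,"ty":0.391,"tz":0.007,"wx":0,"wy":0,"wz":0.04,"jaw":93}
    - {"tx":-0.063,"ty":0.391,"tz":0.007,"wx":0,"wy":0,"wz":0.04,"jaw":93}
    - {"tx":-0.063,"ty":0.391,"tz":0.007,"wx":0,"wy":0,"wz":0.04,"jaw":93}
    - {"tx":-0.063,"ty":0.391,"tz":0.007,"wx":0,"wy":0,"wz":0.04,"jaw":93}
    - {"tx":-0.063,"ty":0.391,"tz":0.007,"wx":0,"wy":0,"wz":0.04,"jaw":93}
    - {"tx":-0.063,"ty":0.391,"tz":0.007,"wx":0,"wy":0,"wz":0.04,"jaw":93}
    - {"tx":-0.063,"ty":0.391,"tz":0.007,"wx":0,"wy":0,"wz":0.04,"jaw":93}
    - {"tx":-0.063,"ty":0.391,"tz":0.007,"wx":0,"wy":0,"wz":0.04,"jaw":93}
    - {"tx":-0.063,"ty":0.391,"tz":0.007,"wx":0,"wy":0,"wz":0.04,"jaw":93}
    - {"tx":-0.063,"ty":0.391,"tz":0.007,"wx":0,"wy":0,"wz":0.04,"jaw":93}
  squeeze: 20

```text
clock: 7.95
position: [0.4457, 0.0187, 0.1422]
eef_rot: [-0.0, 1.0, 0.006, -0.001]
contact_force: [-0.4, -0.6, 0.2]
grip_width: 0.928
gripper_force: 0.0
```

Call:
servo_tool:
  series:
    - {"tx":-0.024,"ty":0.197,"tz":0.003,"wx":0,"wy":0,"wz":0.01,"jaw":93}
    - {"tx":-0.024,"ty":0.197,"tz":0.003,"wx":0,"wy":0,"wz":0.01,"jaw":93}
    - {"tx":-0.024,"ty":0.197,"tz":0.003,"wx":0,"wy":0,"wz":0.01,"jaw":93}
    - {"tx":-0.024,"ty":0.197,"tz":0.003,"wx":0,"wy":0,"wz":0.01,"jaw":93}
    - {"tx":-0.024,"ty":0.197,"tz":0.003,"wx":0,"wy":0,"wz":0.01,"jaw":93}
    - {"tx":-0.024,"ty":0.197,"tz":0.003,"wx":0,"wy":0,"wz":0.01,"jaw":93}
    - {"tx":-0.024,"ty":0.197,"tz":0.003,"wx":0,"wy":0,"wz":0.01,"jaw":93}
    - {"tx":-0.024,"ty":0.197,"tz":0.003,"wx":0,"wy":0,"wz":0.01,"jaw":93}
    - {"tx":-0.024,"ty":0.197,"tz":0.003,"wx":0,"wy":0,"wz":0.01,"jaw":93}

```text
clock: 8.7
position: [0.425, -0.1763, 0.1395]
eef_rot: [-0.0, 1.0, 0.003, -0.0]
contact_force: [0.1, -0.5, -0.3]
grip_width: 0.929
gripper_force: 0.0
```

```bash
python3 - <<'E'
from h import *
s=r.observe(); p=grab_frame('wrist'); save(p,'w2.png'); print(s['position'],s['clock'],proj(p,[.424,-.178,.058],s))
E
```

```text
[ 0.42503848 -0.17632122  0.13951855] 8.7 [320.14544496 253.87901715]
```

View pics/w2.png

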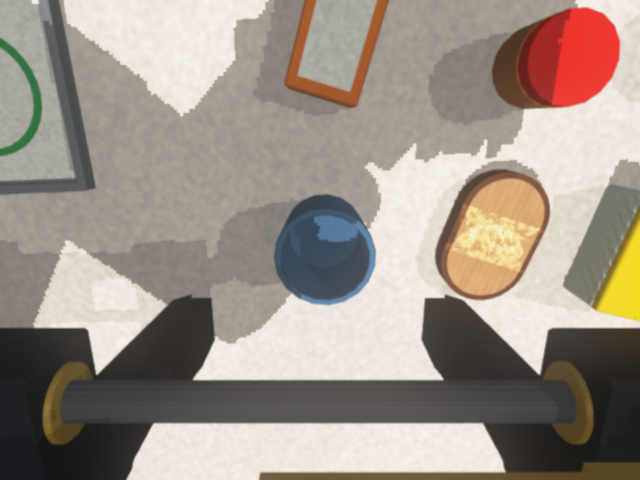

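The wrist view shows the cup rim centred at (325,256), about 3 mm towards tool +y. The neighbours are clear. Grasp it with that correction.

Call:
servo_tool:
  series:
    - {"tx":0,"ty":0.003,"tz":0.06,"wx":0,"wy":0,"wz":0,"jaw":93}
    - {"tx":0,"ty":0.003,"tz":0.122,"wx":0,"wy":0,"wz":0,"jaw":93}
    - {"tx":0,"ty":0.003,"tz":0.122,"wx":0,"wy":0,"wz":0,"jaw":93}
    - {"tx":0,"ty":0.003,"tz":0.122,"wx":0,"wy":0,"wz":0,"jaw":93}
    - {"tx":0,"ty":0.003,"tz":0.122,"wx":0,"wy":0,"wz":0,"jaw":93}
    - {"tx":0,"ty":0.003,"tz":0.122,"wx":0,"wy":0,"wz":0,"jaw":93}
    - {"tx":0,"ty":0.003,"tz":0.122,"wx":0,"wy":0,"wz":0,"jaw":55}
    - {"tx":0,"ty":0.003,"tz":0.122,"wx":0,"wy":0,"wz":0,"jaw":55}
    - {"tx":0,"ty":0.003,"tz":0.122,"wx":0,"wy":0,"wz":0,"jaw":55}
    - {"tx":0,"ty":0.003,"tz":0.122,"wx":0,"wy":0,"wz":0,"jaw":55}
    - {"tx":0,"ty":0.003,"tz":0.122,"wx":0,"wy":0,"wz":0,"jaw":55}
    - {"tx":0,"ty":0.003,"tz":0.122,"wx":0,"wy":0,"wz":0,"jaw":55}

```text
clock: 9.75
position: [0.4252, -0.1812, 0.0187]
eef_rot: [0.0, 1.0, 0.002, 0.001]
contact_force: [-0.9, 0.6, 7.5]
grip_width: 0.644
gripper_force: 19.8
```

Call:
servo_tool:
  series:
    - {"tx":0,"ty":0.003,"tz":-0.057,"wx":0,"wy":0,"wz":0,"jaw":55}
    - {"tx":0,"ty":0.003,"tz":-0.057,"wx":0,"wy":0,"wz":0,"jaw":55}
    - {"tx":0,"ty":0.003,"tz":-0.057,"wx":0,"wy":0,"wz":0,"jaw":55}
    - {"tx":0,"ty":0.003,"tz":-0.057,"wx":0,"wy":0,"wz":0,"jaw":55}

```text
clock: 10.08
position: [0.4249, -0.184, 0.075]
eef_rot: [0.0, 1.0, 0.002, 0.001]
contact_force: [0.6, -0.4, -1.3]
grip_width: 0.65
gripper_force: 19.7
```

```bash
python3 - <<'E'
import json; P=json.load(open('cmd.json')); P[1]-=6; json.dump(P,open('cmd.json','w'))
E
python3 plan.py "618 256 75 .044 55 3" "618 256 23.5 .044 55 3" "618 256 23.5 .044 80 3" "618 256 130 .044 80 2"
```

```text
now [ 424.9 -184.    75. ] 0.004 q6 0.9 clock 10.1
commanded was [424.34, -183.78, 75.0, 0.0]
CALL 12 12x tx0.161 ty-0.362 tz0.000 wz-0.03 jaw55
CALL 11 6x tx0.037 ty-0.076 tz0.000 wz-0.01 jaw55 | 5x tx0.037 ty-0.076 tz0.052 wz-0.01 jaw55
CALL 9 4x tx-0.000 ty0.000 tz-0.000 wz-0.00 jaw80 | 5x tx-0.000 ty0.000 tz-0.107 wz-0.00 jaw80
end [618.4 256.  130. ] 0.044
```

Call:
servo_tool:
  series:
    - {"tx":0.161,"ty":-0.362,"tz":0,"wx":0,"wy":0,"wz":-0.03,"jaw":55}
    - {"tx":0.161,"ty":-0.362,"tz":0,"wx":0,"wy":0,"wz":-0.03,"jaw":55}
    - {"tx":0.161,"ty":-0.362,"tz":0,"wx":0,"wy":0,"wz":-0.03,"jaw":55}
    - {"tx":0.161,"ty":-0.362,"tz":0,"wx":0,"wy":0,"wz":-0.03,"jaw":55}
    - {"tx":0.161,"ty":-0.362,"tz":0,"wx":0,"wy":0,"wz":-0.03,"jaw":55}
    - {"tx":0.161,"ty":-0.362,"tz":0,"wx":0,"wy":0,"wz":-0.03,"jaw":55}
    - {"tx":0.161,"ty":-0.362,"tz":0,"wx":0,"wy":0,"wz":-0.03,"jaw":55}
    - {"tx":0.161,"ty":-0.362,"tz":0,"wx":0,"wy":0,"wz":-0.03,"jaw":55}
    - {"tx":0.161,"ty":-0.362,"tz":0,"wx":0,"wy":0,"wz":-0.03,"jaw":55}
    - {"tx":0.161,"ty":-0.362,"tz":0,"wx":0,"wy":0,"wz":-0.03,"jaw":55}
    - {"tx":0.161,"ty":-0.362,"tz":0,"wx":0,"wy":0,"wz":-0.03,"jaw":55}
    - {"tx":0.161,"ty":-0.362,"tz":0,"wx":0,"wy":0,"wz":-0.03,"jaw":55}

```text
clock: 11.08
position: [0.5834, 0.1793, 0.0726]
eef_rot: [0.0, 1.0, 0.018, -0.002]
contact_force: [-0.0, -0.6, -1.2]
grip_width: 0.652
gripper_force: 19.7
```

Call:
servo_tool:
  series:
    - {"tx":0.037,"ty":-0.076,"tz":0,"wx":0,"wy":0,"wz":-0.01,"jaw":55}
    - {"tx":0.037,"ty":-0.076,"tz":0,"wx":0,"wy":0,"wz":-0.01,"jaw":55}
    - {"tx":0.037,"ty":-0.076,"tz":0,"wx":0,"wy":0,"wz":-0.01,"jaw":55}
    - {"tx":0.037,"ty":-0.076,"tz":0,"wx":0,"wy":0,"wz":-0.01,"jaw":55}
    - {"tx":0.037,"ty":-0.076,"tz":0,"wx":0,"wy":0,"wz":-0.01,"jaw":55}
    - {"tx":0.037,"ty":-0.076,"tz":0.03,"wx":0,"wy":0,"wz":-0.01,"jaw":55}
    - {"tx":0.037,"ty":-0.076,"tz":0.045,"wx":0,"wy":0,"wz":-0.01,"jaw":55}
    - {"tx":0.037,"ty":-0.076,"tz":0.052,"wx":0,"wy":0,"wz":-0.01,"jaw":55}
    - {"tx":0.037,"ty":-0.076,"tz":0.052,"wx":0,"wy":0,"wz":-0.01,"jaw":55}
    - {"tx":0.037,"ty":-0.076,"tz":0.052,"wx":0,"wy":0,"wz":-0.01,"jaw":55}

```text
clock: 11.92
position: [0.6188, 0.2544, 0.0231]
eef_rot: [0.0, 1.0, 0.021, -0.0]
contact_force: [0.8, -0.0, -1.4]
grip_width: 0.65
gripper_force: 20.3
```

Call:
servo_tool:
  series:
    - {"tx":0,"ty":0,"tz":0.001,"wx":0,"wy":0,"wz":0,"jaw":80}
    - {"tx":0,"ty":0,"tz":0.001,"wx":0,"wy":0,"wz":0,"jaw":80}
    - {"tx":0,"ty":0,"tz":0.001,"wx":0,"wy":0,"wz":0,"jaw":80}
    - {"tx":0,"ty":0,"tz":0.001,"wx":0,"wy":0,"wz":0,"jaw":80}
    - {"tx":0,"ty":0,"tz":-0.107,"wx":0,"wy":0,"wz":0,"jaw":80}
    - {"tx":0,"ty":0,"tz":-0.107,"wx":0,"wy":0,"wz":0,"jaw":80}
    - {"tx":0,"ty":0,"tz":-0.107,"wx":0,"wy":0,"wz":0,"jaw":80}
    - {"tx":0,"ty":0,"tz":-0.107,"wx":0,"wy":0,"wz":0,"jaw":80}
    - {"tx":0,"ty":0,"tz":-0.107,"wx":0,"wy":0,"wz":0,"jaw":80}

```text
clock: 12.67
position: [0.6192, 0.256, 0.1311]
eef_rot: [-0.0, 1.0, 0.022, 0.001]
contact_force: [-0.6, 0.5, -0.7]
grip_width: 0.798
gripper_force: 0.0
```

```bash
cat > look.py <<'E'
from h import *
p=grab_frame('top'); hsv=cv2.cvtColor(p['img'],cv2.COLOR_RGB2HSV); S,V=hsv[:,:,1],hsv[:,:,2]
H=dict(cheese=.028,jar=.048,apple=.027,bread=.016,tub=.042,cup=.058)
for n,z in H.items():
    for d in finder.recognise(n,p)[:2]:
        c=np.array(d['extent'])*[640,480,640,480]
        if d['conf']<.3: continue
        a=d['conf']; rr=None
        try:
            pts=blob(p,(int(c[0]),int(c[1])),int(max(c[2:])/2+3),(S>110)&(V>35)); rr=rect(p,pts,z); rr=[np.round(rr[0]).tolist(),np.round(rr[1]).tolist(),round(rr[2])]
        except Exception as e: pass
        print(n,round(a,2),np.round(c).tolist(),'net',np.round(ray(p,c[0],c[1],z)*1000).tolist(),'seg',rr)
E
python3 look.py; python3 plan.py "415.5 -390.5 130 -.23 82 4" "415.5 -390.5 13 -.23 82 3" "415.5 -390.5 13 -.23 45 5" "415.5 -390.5 90 -.23 45 2" "504 251 90 .044 45 3" "504 251 18.5 .044 45 3"
```

```text
cheese 0.77 [401.0, 265.0, 29.0, 36.0] net [539.0, -192.0] seg [[544.0, -184.0], [45.0, 67.0], 74]
jar 0.97 [480.0, 273.0, 29.0, 26.0] net [518.0, -355.0] seg [[527.0, -360.0], [49.0, 70.0], 11]
jar 0.44 [203.0, 286.0, 24.0, 42.0] net [496.0, 234.0] seg [[500.0, 226.0], [37.0, 90.0], 90]
apple 0.67 [508.0, 260.0, 31.0, 29.0] net [549.0, -424.0] seg [[548.0, -414.0], [55.0, 78.0], 12]
apple 0.59 [479.0, 273.0, 28.0, 22.0] net [519.0, -361.0] seg [[528.0, -366.0], [50.0, 69.0], 7]
bread 0.96 [449.0, 320.0, 33.0, 39.0] net [419.0, -294.0] seg [[424.0, -294.0], [57.0, 87.0], 73]
bread 0.38 [402.0, 207.0, 40.0, 47.0] net [670.0, -202.0] seg [[684.0, -212.0], [17.0, 47.0], 77]
tub 0.98 [496.0, 324.0, 38.0, 43.0] net [410.0, -385.0] seg [[415.0, -390.0], [57.0, 80.0], 77]
cup 0.74 [205.0, 240.0, 11.0, 12.0] net [596.0, 229.0] seg [[601.0, 228.0], [29.0, 30.0], 3]
now [618.5 255.8 128.7] 0.044 q6 1.74 clock 13.0
commanded was [618.37, 256.04, 130.0, 0.04]
CALL 12 12x tx-0.135 ty0.372 tz0.000 wz0.16 jaw82
CALL 12 12x tx-0.053 ty0.277 tz0.000 wz0.11 jaw82
CALL 7 7x tx0.000 ty-0.000 tz0.117 wz0.00 jaw82
CALL 11 6x tx0.000 ty-0.000 tz0.000 wz0.00 jaw45 | 5x tx0.000 ty-0.000 tz-0.077 wz0.00 jaw45
CALL 12 12x tx-0.035 ty-0.394 tz0.000 wz-0.17 jaw45
CALL 11 11x tx0.021 ty-0.251 tz0.000 wz-0.10 jaw45
CALL 5 5x tx-0.000 ty-0.000 tz0.072 wz-0.00 jaw45
end [504.4 250.7  18. ] 0.044
```

The jar has been knocked to about (522,-357) mm, and nothing else moved. Continue with the tub.

Call:
servo_tool:
  series:
    - {"tx":-0.135,"ty":0.372,"tz":0,"wx":0,"wy":0,"wz":0.16,"jaw":82}
    - {"tx":-0.135,"ty":0.372,"tz":0,"wx":0,"wy":0,"wz":0.16,"jaw":82}
    - {"tx":-0.135,"ty":0.372,"tz":0,"wx":0,"wy":0,"wz":0.16,"jaw":82}
    - {"tx":-0.135,"ty":0.372,"tz":0,"wx":0,"wy":0,"wz":0.16,"jaw":82}
    - {"tx":-0.135,"ty":0.372,"tz":0,"wx":0,"wy":0,"wz":0.16,"jaw":82}
    - {"tx":-0.135,"ty":0.372,"tz":0,"wx":0,"wy":0,"wz":0.16,"jaw":82}
    - {"tx":-0.135,"ty":0.372,"tz":0,"wx":0,"wy":0,"wz":0.16,"jaw":82}
    - {"tx":-0.135,"ty":0.372,"tz":0,"wx":0,"wy":0,"wz":0.16,"jaw":82}
    - {"tx":-0.135,"ty":0.372,"tz":0,"wx":0,"wy":0,"wz":0.16,"jaw":82}
    - {"tx":-0.135,"ty":0.372,"tz":0,"wx":0,"wy":0,"wz":0.16,"jaw":82}
    - {"tx":-0.135,"ty":0.372,"tz":0,"wx":0,"wy":0,"wz":0.16,"jaw":82}
    - {"tx":-0.135,"ty":0.372,"tz":0,"wx":0,"wy":0,"wz":0.16,"jaw":82}
  squeeze: 30

```text
clock: 14.02
position: [0.5, -0.1222, 0.1296]
eef_rot: [-0.0, 0.998, -0.059, -0.0]
contact_force: [0.3, 0.9, 1.2]
grip_width: 0.82
gripper_force: 0.0
```

Call:
servo_tool:
  series:
    - {"tx":-0.053,"ty":0.277,"tz":0,"wx":0,"wy":0,"wz":0.11,"jaw":82}
    - {"tx":-0.053,"ty":0.277,"tz":0,"wx":0,"wy":0,"wz":0.11,"jaw":82}
    - {"tx":-0.053,"ty":0.277,"tz":0,"wx":0,"wy":0,"wz":0.11,"jaw":82}
    - {"tx":-0.053,"ty":0.277,"tz":0,"wx":0,"wy":0,"wz":0.11,"jaw":82}
    - {"tx":-0.053,"ty":0.277,"tz":0,"wx":0,"wy":0,"wz":0.11,"jaw":82}
    - {"tx":-0.053,"ty":0.277,"tz":0,"wx":0,"wy":0,"wz":0.11,"jaw":82}
    - {"tx":-0.053,"ty":0.277,"tz":0,"wx":0,"wy":0,"wz":0.11,"jaw":82}
    - {"tx":-0.053,"ty":0.277,"tz":0,"wx":0,"wy":0,"wz":0.11,"jaw":82}
    - {"tx":-0.053,"ty":0.277,"tz":0,"wx":0,"wy":0,"wz":0.11,"jaw":82}
    - {"tx":-0.053,"ty":0.277,"tz":0,"wx":0,"wy":0,"wz":0.11,"jaw":82}
    - {"tx":-0.053,"ty":0.277,"tz":0,"wx":0,"wy":0,"wz":0.11,"jaw":82}

```text
clock: 14.93
position: [0.4165, -0.3889, 0.1296]
eef_rot: [-0.0, 0.994, -0.112, -0.0]
contact_force: [0.0, -0.3, -0.5]
grip_width: 0.816
gripper_force: 0.0
```

Call:
servo_tool:
  series:
    - {"tx":0,"ty":0,"tz":0.06,"wx":0,"wy":0,"wz":0,"jaw":82}
    - {"tx":0,"ty":0,"tz":0.117,"wx":0,"wy":0,"wz":0,"jaw":82}
    - {"tx":0,"ty":0,"tz":0.117,"wx":0,"wy":0,"wz":0,"jaw":82}
    - {"tx":0,"ty":0,"tz":0.117,"wx":0,"wy":0,"wz":0,"jaw":82}
    - {"tx":0,"ty":0,"tz":0.117,"wx":0,"wy":0,"wz":0,"jaw":82}
    - {"tx":0,"ty":0,"tz":0.117,"wx":0,"wy":0,"wz":0,"jaw":82}
    - {"tx":0,"ty":0,"tz":0.117,"wx":0,"wy":0,"wz":0,"jaw":45}
    - {"tx":0,"ty":0,"tz":0.117,"wx":0,"wy":0,"wz":0,"jaw":45}
    - {"tx":0,"ty":0,"tz":0.117,"wx":0,"wy":0,"wz":0,"jaw":45}
    - {"tx":0,"ty":0,"tz":0.117,"wx":0,"wy":0,"wz":0,"jaw":45}
    - {"tx":0,"ty":0,"tz":0.117,"wx":0,"wy":0,"wz":0,"jaw":45}
    - {"tx":0,"ty":0,"tz":0.117,"wx":0,"wy":0,"wz":0,"jaw":45}

```text
clock: 15.93
position: [0.4161, -0.3914, 0.0145]
eef_rot: [0.001, 0.994, -0.113, 0.001]
contact_force: [-0.8, 1.9, 8.4]
grip_width: 0.636
gripper_force: 30.0
```

Call:
servo_tool:
  series:
    - {"tx":0,"ty":0,"tz":-0.077,"wx":0,"wy":0,"wz":0,"jaw":45}
    - {"tx":0,"ty":0,"tz":-0.077,"wx":0,"wy":0,"wz":0,"jaw":45}
    - {"tx":0,"ty":0,"tz":-0.077,"wx":0,"wy":0,"wz":0,"jaw":45}
    - {"tx":0,"ty":0,"tz":-0.077,"wx":0,"wy":0,"wz":0,"jaw":45}
    - {"tx":0,"ty":0,"tz":-0.077,"wx":0,"wy":0,"wz":0,"jaw":45}

```text
clock: 16.35
position: [0.4152, -0.3902, 0.0893]
eef_rot: [-0.0, 0.994, -0.113, -0.0]
contact_force: [-0.7, -0.5, -1.9]
grip_width: 0.632
gripper_force: 30.0
```

Call:
servo_tool:
  series:
    - {"tx":-0.035,"ty":-0.394,"tz":0,"wx":0,"wy":0,"wz":-0.17,"jaw":45}
    - {"tx":-0.035,"ty":-0.394,"tz":0,"wx":0,"wy":0,"wz":-0.17,"jaw":45}
    - {"tx":-0.035,"ty":-0.394,"tz":0,"wx":0,"wy":0,"wz":-0.17,"jaw":45}
    - {"tx":-0.035,"ty":-0.394,"tz":0,"wx":0,"wy":0,"wz":-0.17,"jaw":45}
    - {"tx":-0.035,"ty":-0.394,"tz":0,"wx":0,"wy":0,"wz":-0.17,"jaw":45}
    - {"tx":-0.035,"ty":-0.394,"tz":0,"wx":0,"wy":0,"wz":-0.17,"jaw":45}
    - {"tx":-0.035,"ty":-0.394,"tz":0,"wx":0,"wy":0,"wz":-0.17,"jaw":45}
    - {"tx":-0.035,"ty":-0.394,"tz":0,"wx":0,"wy":0,"wz":-0.17,"jaw":45}
    - {"tx":-0.035,"ty":-0.394,"tz":0,"wx":0,"wy":0,"wz":-0.17,"jaw":45}
    - {"tx":-0.035,"ty":-0.394,"tz":0,"wx":0,"wy":0,"wz":-0.17,"jaw":45}
    - {"tx":-0.035,"ty":-0.394,"tz":0,"wx":0,"wy":0,"wz":-0.17,"jaw":45}
    - {"tx":-0.035,"ty":-0.394,"tz":0,"wx":0,"wy":0,"wz":-0.17,"jaw":45}

```text
clock: 17.35
position: [0.469, 0.002, 0.0886]
eef_rot: [-0.0, 1.0, -0.027, -0.001]
contact_force: [-0.8, -0.7, -0.9]
grip_width: 0.631
gripper_force: 30.0
```

Call:
servo_tool:
  series:
    - {"tx":0.021,"ty":-0.251,"tz":0,"wx":0,"wy":0,"wz":-0.1,"jaw":45}
    - {"tx":0.021,"ty":-0.251,"tz":0,"wx":0,"wy":0,"wz":-0.1,"jaw":45}
    - {"tx":0.021,"ty":-0.251,"tz":0,"wx":0,"wy":0,"wz":-0.1,"jaw":45}
    - {"tx":0.021,"ty":-0.251,"tz":0,"wx":0,"wy":0,"wz":-0.1,"jaw":45}
    - {"tx":0.021,"ty":-0.251,"tz":0,"wx":0,"wy":0,"wz":-0.1,"jaw":45}
    - {"tx":0.021,"ty":-0.251,"tz":0,"wx":0,"wy":0,"wz":-0.1,"jaw":45}
    - {"tx":0.021,"ty":-0.251,"tz":0,"wx":0,"wy":0,"wz":-0.1,"jaw":45}
    - {"tx":0.021,"ty":-0.251,"tz":0,"wx":0,"wy":0,"wz":-0.1,"jaw":45}
    - {"tx":0.021,"ty":-0.251,"tz":0,"wx":0,"wy":0,"wz":-0.1,"jaw":45}
    - {"tx":0.021,"ty":-0.251,"tz":0,"wx":0,"wy":0,"wz":-0.1,"jaw":45}

```text
clock: 18.18
position: [0.5049, 0.2487, 0.0893]
eef_rot: [0.0, 1.0, 0.021, -0.001]
contact_force: [0.4, 0.3, -1.9]
grip_width: 0.63
gripper_force: 30.0
```

Call:
servo_tool:
  series:
    - {"tx":0,"ty":0,"tz":0.035,"wx":0,"wy":0,"wz":0,"jaw":45}
    - {"tx":0,"ty":0,"tz":0.06,"wx":0,"wy":0,"wz":0,"jaw":45}
    - {"tx":0,"ty":0,"tz":0.071,"wx":0,"wy":0,"wz":0,"jaw":45}
    - {"tx":0,"ty":0,"tz":0.072,"wx":0,"wy":0,"wz":0,"jaw":45}
    - {"tx":0,"ty":0,"tz":0.072,"wx":0,"wy":0,"wz":0,"jaw":45}

```text
clock: 18.6
position: [0.5051, 0.2494, 0.0177]
eef_rot: [0.0, 1.0, 0.021, -0.0]
contact_force: [-0.6, -0.1, -1.6]
grip_width: 0.636
gripper_force: 30.0
```

Call:
servo_tool:
  series:
    - {"tx":0,"ty":0,"tz":0.001,"wx":0,"wy":0,"wz":0,"jaw":80}
    - {"tx":0,"ty":0,"tz":0.001,"wx":0,"wy":0,"wz":0,"jaw":80}
    - {"tx":0,"ty":0,"tz":0.001,"wx":0,"wy":0,"wz":0,"jaw":80}
    - {"tx":0,"ty":0,"tz":0.001,"wx":0,"wy":0,"wz":0,"jaw":80}
    - {"tx":0,"ty":0,"tz":-0.112,"wx":0,"wy":0,"wz":0,"jaw":80}
    - {"tx":0,"ty":0,"tz":-0.112,"wx":0,"wy":0,"wz":0,"jaw":80}
    - {"tx":0,"ty":0,"tz":-0.112,"wx":0,"wy":0,"wz":0,"jaw":80}
    - {"tx":0,"ty":0,"tz":-0.112,"wx":0,"wy":0,"wz":0,"jaw":80}
    - {"tx":0,"ty":0,"tz":-0.112,"wx":0,"wy":0,"wz":0,"jaw":80}

```text
clock: 19.35
position: [0.5053, 0.2508, 0.1311]
eef_rot: [-0.0, 1.0, 0.022, 0.002]
contact_force: [-0.3, -0.8, -0.4]
grip_width: 0.801
gripper_force: 0.0
```

```bash
python3 - <<'E'
import json; P=json.load(open('cmd.json')); P[2]+=112; json.dump(P,open('cmd.json','w'))
from h import *
p=grab_frame('top'); save(p,'top3.png')
im=p['img']; hsv=cv2.cvtColor(im,cv2.COLOR_RGB2HSV); H,S,V=[hsv[:,:,i].astype(int) for i in range(3)]
red=(S>150)&(V>70)&((H<8)|(H>172)); pts=blob(p,(480,273),22,red); print('jar lid',rect(p,pts,.048),cv2.boundingRect(pts))
gr=(S>110)&(V>35)&(H>40)&(H<85); pts=blob(p,(507,259),22,gr); print('apple',rect(p,pts,.027),cv2.boundingRect(pts))
cv2.imwrite('pics/c3.png',cv2.resize(im[190:340,160:530],None,fx=2.1,fy=2.1,interpolation=cv2.INTER_CUBIC)[:,:,::-1])
E

```

```text
jar lid ((525.6132202148438, -356.86431884765625), (47.297183990478516, 44.83964157104492), 89.31415557861328) (469, 259, 23, 22)
apple ((549.503173828125, -422.3349304199219), (56.76304244995117, 58.58552169799805), 42.447845458984375) (493, 246, 29, 26)
```

View pics/c3.png

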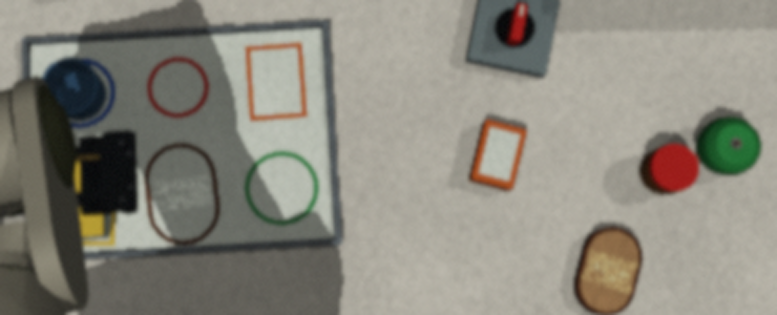

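The cup and tub look right on the tray. The jar is at (525.6,-356.9) mm, about 14 mm clear of the apple. I'll grip it across the line to the apple (psi 1.92).

```bash
python3 plan.py "525.5 -356.5 130 1.92 80 4" "525.5 -356.5 14 1.92 80 3" "525.5 -356.5 14 1.92 40 6" "525.5 -356.5 90 1.92 40 3" "622.5 151 90 1.92 40 3" "622.5 151 19 1.92 40 3"
```

```text
now [504.5 250.5 129.4] 0.044 q6 1.78 clock 19.4
commanded was [504.35, 250.73, 130.0, 0.04]
CALL 12 12x tx-0.004 ty0.392 tz0.000 wz-1.21 jaw80
CALL 11 11x tx-0.202 ty0.075 tz0.000 wz-0.67 jaw80
CALL 7 7x tx-0.000 ty-0.000 tz0.116 wz0.00 jaw80
CALL 7 7x tx-0.000 ty-0.000 tz0.000 wz0.00 jaw40
CALL 12 6x tx-0.000 ty-0.000 tz-0.076 wz0.00 jaw40 | 6x tx0.154 ty0.093 tz-0.076 wz0.00 jaw40
CALL 12 12x tx0.289 ty0.173 tz0.000 wz0.00 jaw40
CALL 5 5x tx-0.000 ty0.000 tz0.071 wz0.00 jaw40
end [622.3 151.3  19. ] 1.924
```

Call:
servo_tool:
  series:
    - {"tx":-0.004,"ty":0.392,"tz":0,"wx":0,"wy":0,"wz":-1.21,"jaw":80}
    - {"tx":-0.004,"ty":0.392,"tz":0,"wx":0,"wy":0,"wz":-1.21,"jaw":80}
    - {"tx":-0.004,"ty":0.392,"tz":0,"wx":0,"wy":0,"wz":-1.21,"jaw":80}
    - {"tx":-0.004,"ty":0.392,"tz":0,"wx":0,"wy":0,"wz":-1.21,"jaw":80}
    - {"tx":-0.004,"ty":0.392,"tz":0,"wx":0,"wy":0,"wz":-1.21,"jaw":80}
    - {"tx":-0.004,"ty":0.392,"tz":0,"wx":0,"wy":0,"wz":-1.21,"jaw":80}
    - {"tx":-0.004,"ty":0.392,"tz":0,"wx":0,"wy":0,"wz":-1.21,"jaw":80}
    - {"tx":-0.004,"ty":0.392,"tz":0,"wx":0,"wy":0,"wz":-1.21,"jaw":80}
    - {"tx":-0.004,"ty":0.392,"tz":0,"wx":0,"wy":0,"wz":-1.21,"jaw":80}
    - {"tx":-0.004,"ty":0.392,"tz":0,"wx":0,"wy":0,"wz":-1.21,"jaw":80}
    - {"tx":-0.004,"ty":0.392,"tz":0,"wx":0,"wy":0,"wz":-1.21,"jaw":80}
    - {"tx":-0.004,"ty":0.392,"tz":0,"wx":0,"wy":0,"wz":-1.21,"jaw":80}

```text
clock: 20.4
position: [0.5171, -0.1443, 0.1278]
eef_rot: [-0.001, 0.81, 0.586, -0.001]
contact_force: [0.1, 0.0, -0.8]
grip_width: 0.801
gripper_force: 0.0
```

Call:
servo_tool:
  series:
    - {"tx":-0.202,"ty":0.075,"tz":0,"wx":0,"wy":0,"wz":-0.67,"jaw":80}
    - {"tx":-0.202,"ty":0.075,"tz":0,"wx":0,"wy":0,"wz":-0.67,"jaw":80}
    - {"tx":-0.202,"ty":0.075,"tz":0,"wx":0,"wy":0,"wz":-0.67,"jaw":80}
    - {"tx":-0.202,"ty":0.075,"tz":0,"wx":0,"wy":0,"wz":-0.67,"jaw":80}
    - {"tx":-0.202,"ty":0.075,"tz":0,"wx":0,"wy":0,"wz":-0.67,"jaw":80}
    - {"tx":-0.202,"ty":0.075,"tz":0,"wx":0,"wy":0,"wz":-0.67,"jaw":80}
    - {"tx":-0.202,"ty":0.075,"tz":0,"wx":0,"wy":0,"wz":-0.67,"jaw":80}
    - {"tx":-0.202,"ty":0.075,"tz":0,"wx":0,"wy":0,"wz":-0.67,"jaw":80}
    - {"tx":-0.202,"ty":0.075,"tz":0,"wx":0,"wy":0,"wz":-0.67,"jaw":80}
    - {"tx":-0.202,"ty":0.075,"tz":0,"wx":0,"wy":0,"wz":-0.67,"jaw":80}
    - {"tx":-0.202,"ty":0.075,"tz":0,"wx":0,"wy":0,"wz":-0.67,"jaw":80}

```text
clock: 21.32
position: [0.5266, -0.3551, 0.1299]
eef_rot: [-0.0, 0.572, 0.82, 0.0]
contact_force: [0.4, 0.4, 0.2]
grip_width: 0.796
gripper_force: 0.0
```

```bash
python3 - <<'E'
from h import *
s=r.observe(); p=grab_frame('wrist'); save(p,'w4.png'); print(s['position'],s['eef_rot'],proj(p,[.5255,-.357,.048],s))
for n in('jar','apple'): print(n,[(d['conf'],np.round(np.array(d['extent'])*[640,480,640,480])) for d in finder.recognise(n,p)[:2]])
E
```

```text
[ 0.52662202 -0.35509883  0.12985021] [-1.09861832e-04  5.71787950e-01  8.20401441e-01  6.67030417e-05] [315.52387758 255.22347103]
jar [(0.93, array([311., 250.,  80.,  96.]))]
apple [(0.73, array([313., 338.,  93.,  85.]))]
```

Call:
servo_tool:
  series:
    - {"tx":0,"ty":-0.002,"tz":0.06,"wx":0,"wy":0,"wz":0,"jaw":80}
    - {"tx":0,"ty":-0.002,"tz":0.116,"wx":0,"wy":0,"wz":0,"jaw":80}
    - {"tx":0,"ty":-0.002,"tz":0.116,"wx":0,"wy":0,"wz":0,"jaw":80}
    - {"tx":0,"ty":-0.002,"tz":0.116,"wx":0,"wy":0,"wz":0,"jaw":80}
    - {"tx":0,"ty":-0.002,"tz":0.116,"wx":0,"wy":0,"wz":0,"jaw":80}
    - {"tx":0,"ty":-0.002,"tz":0.116,"wx":0,"wy":0,"wz":0,"jaw":40}
    - {"tx":0,"ty":-0.002,"tz":0.116,"wx":0,"wy":0,"wz":0,"jaw":40}
    - {"tx":0,"ty":-0.002,"tz":0.116,"wx":0,"wy":0,"wz":0,"jaw":40}
    - {"tx":0,"ty":-0.002,"tz":0.116,"wx":0,"wy":0,"wz":0,"jaw":40}
    - {"tx":0,"ty":-0.002,"tz":0.116,"wx":0,"wy":0,"wz":0,"jaw":40}
    - {"tx":0,"ty":-0.002,"tz":0.116,"wx":0,"wy":0,"wz":0,"jaw":40}
    - {"tx":0,"ty":-0.002,"tz":0.116,"wx":0,"wy":0,"wz":0,"jaw":40}

```text
clock: 22.47
position: [0.5251, -0.3579, 0.0158]
eef_rot: [0.002, 0.572, 0.82, -0.0]
contact_force: [-1.0, 0.7, 7.2]
grip_width: 0.557
gripper_force: 30.0
```

Call:
servo_tool:
  series:
    - {"tx":0,"ty":0.002,"tz":-0.076,"wx":0,"wy":0,"wz":0,"jaw":40}
    - {"tx":0,"ty":0.002,"tz":-0.076,"wx":0,"wy":0,"wz":0,"jaw":40}
    - {"tx":0,"ty":0.002,"tz":-0.076,"wx":0,"wy":0,"wz":0,"jaw":40}
    - {"tx":0,"ty":0.002,"tz":-0.076,"wx":0,"wy":0,"wz":0,"jaw":40}
    - {"tx":0.154,"ty":0.093,"tz":-0.076,"wx":0,"wy":0,"wz":0,"jaw":40}
    - {"tx":0.154,"ty":0.093,"tz":-0.076,"wx":0,"wy":0,"wz":0,"jaw":40}
    - {"tx":0.154,"ty":0.093,"tz":-0.076,"wx":0,"wy":0,"wz":0,"jaw":40}
    - {"tx":0.154,"ty":0.093,"tz":-0.076,"wx":0,"wy":0,"wz":0,"jaw":40}
    - {"tx":0.154,"ty":0.093,"tz":-0.076,"wx":0,"wy":0,"wz":0,"jaw":40}
    - {"tx":0.154,"ty":0.093,"tz":-0.076,"wx":0,"wy":0,"wz":0,"jaw":40}
    - {"tx":0.154,"ty":0.093,"tz":-0.076,"wx":0,"wy":0,"wz":0,"jaw":40}

```text
clock: 23.38
position: [0.5582, -0.1805, 0.089]
eef_rot: [-0.001, 0.572, 0.821, -0.0]
contact_force: [0.3, -1.3, -1.6]
grip_width: 0.556
gripper_force: 30.0
```

Call:
servo_tool:
  series:
    - {"tx":0.289,"ty":0.175,"tz":0,"wx":0,"wy":0,"wz":0,"jaw":40}
    - {"tx":0.289,"ty":0.175,"tz":0,"wx":0,"wy":0,"wz":0,"jaw":40}
    - {"tx":0.289,"ty":0.175,"tz":0,"wx":0,"wy":0,"wz":0,"jaw":40}
    - {"tx":0.289,"ty":0.175,"tz":0,"wx":0,"wy":0,"wz":0,"jaw":40}
    - {"tx":0.289,"ty":0.175,"tz":0,"wx":0,"wy":0,"wz":0,"jaw":40}
    - {"tx":0.289,"ty":0.175,"tz":0,"wx":0,"wy":0,"wz":0,"jaw":40}
    - {"tx":0.289,"ty":0.175,"tz":0,"wx":0,"wy":0,"wz":0,"jaw":40}
    - {"tx":0.289,"ty":0.175,"tz":0,"wx":0,"wy":0,"wz":0,"jaw":40}
    - {"tx":0.289,"ty":0.175,"tz":0,"wx":0,"wy":0,"wz":0,"jaw":40}
    - {"tx":0.289,"ty":0.175,"tz":0,"wx":0,"wy":0,"wz":0,"jaw":40}
    - {"tx":0.289,"ty":0.175,"tz":0,"wx":0,"wy":0,"wz":0,"jaw":40}
    - {"tx":0.289,"ty":0.175,"tz":0,"wx":0,"wy":0,"wz":0,"jaw":40}

```text
clock: 24.38
position: [0.6229, 0.1488, 0.0894]
eef_rot: [-0.0, 0.573, 0.82, -0.0]
contact_force: [-0.6, -0.6, -1.5]
grip_width: 0.554
gripper_force: 30.0
```

Call:
servo_tool:
  series:
    - {"tx":0,"ty":0,"tz":0.035,"wx":0,"wy":0,"wz":0,"jaw":40}
    - {"tx":0,"ty":0,"tz":0.06,"wx":0,"wy":0,"wz":0,"jaw":40}
    - {"tx":0,"ty":0,"tz":0.071,"wx":0,"wy":0,"wz":0,"jaw":40}
    - {"tx":0,"ty":0,"tz":0.071,"wx":0,"wy":0,"wz":0,"jaw":40}
    - {"tx":0,"ty":0,"tz":0.071,"wx":0,"wy":0,"wz":0,"jaw":40}

```text
clock: 24.8
position: [0.6229, 0.1495, 0.0188]
eef_rot: [-0.0, 0.573, 0.82, -0.0]
contact_force: [0.4, 0.1, -0.7]
grip_width: 0.557
gripper_force: 30.0
```

Call:
servo_tool:
  series:
    - {"tx":0,"ty":0,"tz":0.001,"wx":0,"wy":0,"wz":0,"jaw":75}
    - {"tx":0,"ty":0,"tz":0.001,"wx":0,"wy":0,"wz":0,"jaw":75}
    - {"tx":0,"ty":0,"tz":0.001,"wx":0,"wy":0,"wz":0,"jaw":75}
    - {"tx":0,"ty":0,"tz":0.001,"wx":0,"wy":0,"wz":0,"jaw":75}
    - {"tx":0,"ty":0,"tz":-0.111,"wx":0,"wy":0,"wz":0,"jaw":75}
    - {"tx":0,"ty":0,"tz":-0.111,"wx":0,"wy":0,"wz":0,"jaw":75}
    - {"tx":0,"ty":0,"tz":-0.111,"wx":0,"wy":0,"wz":0,"jaw":75}
    - {"tx":0,"ty":0,"tz":-0.111,"wx":0,"wy":0,"wz":0,"jaw":75}
    - {"tx":0,"ty":0,"tz":-0.111,"wx":0,"wy":0,"wz":0,"jaw":75}

```text
clock: 25.55
position: [0.6233, 0.1512, 0.1314]
eef_rot: [0.001, 0.572, 0.82, 0.001]
contact_force: [-0.5, -0.3, -1.3]
grip_width: 0.751
gripper_force: 0.0
```

```bash
python3 - <<'E'
import json; P=json.load(open('cmd.json')); P[2]+=111; json.dump(P,open('cmd.json','w'))
E
python3 look.py | grep -E 'bread|cheese|apple'; python3 plan.py "424 -294.5 110 2.84 86 4" "424 -294.5 4 2.84 86 3" "424 -294.5 4 2.84 55 6" "424 -294.5 90 2.84 55 3" "508.7 146.3 90 3.186 55 3" "508.7 146.3 9 3.186 55 3"
```

```text
cheese 0.81 [400.0, 264.0, 25.0, 30.0] net [542.0, -191.0] seg [[544.0, -184.0], [45.0, 67.0], 74]
cheese 0.75 [125.0, 293.0, 34.0, 37.0] net [485.0, 405.0] seg [[489.0, 407.0], [89.0, 89.0], 2]
bread 0.96 [452.0, 318.0, 36.0, 42.0] net [425.0, -299.0] seg [[424.0, -294.0], [58.0, 87.0], 73]
now [622.4 151.1 128.7] 1.924 q6 -0.3 clock 25.9
commanded was [622.26, 151.27, 130.0, 1.92]
CALL 12 12x tx-0.284 ty-0.276 tz0.016 wz-0.74 jaw86
CALL 7 7x tx-0.005 ty-0.092 tz0.004 wz-0.18 jaw86
CALL 12 6x tx-0.000 ty0.000 tz0.106 wz0.00 jaw86 | 6x tx-0.000 ty0.000 tz0.106 wz0.00 jaw55
CALL 12 6x tx-0.000 ty0.000 tz-0.086 wz0.00 jaw55 | 6x tx0.019 ty0.179 tz-0.086 wz-0.14 jaw55
CALL 11 11x tx-0.009 ty0.269 tz0.000 wz-0.20 jaw55
CALL 6 6x tx0.000 ty0.000 tz0.081 wz-0.00 jaw55
end [509.1 146.3   9. ] 3.184
```

Call:
servo_tool:
  series:
    - {"tx":-0.284,"ty":-0.276,"tz":0.016,"wx":0,"wy":0,"wz":-0.74,"jaw":86}
    - {"tx":-0.284,"ty":-0.276,"tz":0.016,"wx":0,"wy":0,"wz":-0.74,"jaw":86}
    - {"tx":-0.284,"ty":-0.276,"tz":0.016,"wx":0,"wy":0,"wz":-0.74,"jaw":86}
    - {"tx":-0.284,"ty":-0.276,"tz":0.016,"wx":0,"wy":0,"wz":-0.74,"jaw":86}
    - {"tx":-0.284,"ty":-0.276,"tz":0.016,"wx":0,"wy":0,"wz":-0.74,"jaw":86}
    - {"tx":-0.284,"ty":-0.276,"tz":0.016,"wx":0,"wy":0,"wz":-0.74,"jaw":86}
    - {"tx":-0.284,"ty":-0.276,"tz":0.016,"wx":0,"wy":0,"wz":-0.74,"jaw":86}
    - {"tx":-0.284,"ty":-0.276,"tz":0.016,"wx":0,"wy":0,"wz":-0.74,"jaw":86}
    - {"tx":-0.284,"ty":-0.276,"tz":0.016,"wx":0,"wy":0,"wz":-0.74,"jaw":86}
    - {"tx":-0.284,"ty":-0.276,"tz":0.016,"wx":0,"wy":0,"wz":-0.74,"jaw":86}
    - {"tx":-0.284,"ty":-0.276,"tz":0.016,"wx":0,"wy":0,"wz":-0.74,"jaw":86}
    - {"tx":-0.284,"ty":-0.276,"tz":0.016,"wx":0,"wy":0,"wz":-0.74,"jaw":86}

```text
clock: 26.9
position: [0.4612, -0.212, 0.1134]
eef_rot: [-0.0, 0.238, 0.971, 0.0]
contact_force: [-0.2, -0.4, 0.4]
grip_width: 0.863
gripper_force: 0.0
```

Call:
servo_tool:
  series:
    - {"tx":-0.005,"ty":-0.092,"tz":0.004,"wx":0,"wy":0,"wz":-0.18,"jaw":86}
    - {"tx":-0.005,"ty":-0.092,"tz":0.004,"wx":0,"wy":0,"wz":-0.18,"jaw":86}
    - {"tx":-0.005,"ty":-0.092,"tz":0.004,"wx":0,"wy":0,"wz":-0.18,"jaw":86}
    - {"tx":-0.005,"ty":-0.092,"tz":0.004,"wx":0,"wy":0,"wz":-0.18,"jaw":86}
    - {"tx":-0.005,"ty":-0.092,"tz":0.004,"wx":0,"wy":0,"wz":-0.18,"jaw":86}
    - {"tx":-0.005,"ty":-0.092,"tz":0.004,"wx":0,"wy":0,"wz":-0.18,"jaw":86}
    - {"tx":-0.005,"ty":-0.092,"tz":0.004,"wx":0,"wy":0,"wz":-0.18,"jaw":86}

```text
clock: 27.48
position: [0.4248, -0.2933, 0.1097]
eef_rot: [-0.0, 0.148, 0.989, 0.0]
contact_force: [-0.4, 0.5, -0.3]
grip_width: 0.858
gripper_force: 0.0
```

Call:
servo_tool:
  series:
    - {"tx":0,"ty":0,"tz":0.06,"wx":0,"wy":0,"wz":0,"jaw":86}
    - {"tx":0,"ty":0,"tz":0.106,"wx":0,"wy":0,"wz":0,"jaw":86}
    - {"tx":0,"ty":0,"tz":0.106,"wx":0,"wy":0,"wz":0,"jaw":86}
    - {"tx":0,"ty":0,"tz":0.106,"wx":0,"wy":0,"wz":0,"jaw":86}
    - {"tx":0,"ty":0,"tz":0.106,"wx":0,"wy":0,"wz":0,"jaw":86}
    - {"tx":0,"ty":0,"tz":0.106,"wx":0,"wy":0,"wz":0,"jaw":55}
    - {"tx":0,"ty":0,"tz":0.106,"wx":0,"wy":0,"wz":0,"jaw":55}
    - {"tx":0,"ty":0,"tz":0.106,"wx":0,"wy":0,"wz":0,"jaw":55}
    - {"tx":0,"ty":0,"tz":0.106,"wx":0,"wy":0,"wz":0,"jaw":55}
    - {"tx":0,"ty":0,"tz":0.106,"wx":0,"wy":0,"wz":0,"jaw":55}
    - {"tx":0,"ty":0,"tz":0.106,"wx":0,"wy":0,"wz":0,"jaw":55}
    - {"tx":0,"ty":0,"tz":0.106,"wx":0,"wy":0,"wz":0,"jaw":55}

```text
clock: 28.48
position: [0.4242, -0.2947, 0.004]
eef_rot: [0.0, 0.148, 0.989, 0.0]
contact_force: [0.6, 2.3, 4.4]
grip_width: 0.678
gripper_force: 30.0
```

Call:
servo_tool:
  series:
    - {"tx":0,"ty":0,"tz":-0.086,"wx":0,"wy":0,"wz":0,"jaw":55}
    - {"tx":0,"ty":0,"tz":-0.086,"wx":0,"wy":0,"wz":0,"jaw":55}
    - {"tx":0,"ty":0,"tz":-0.086,"wx":0,"wy":0,"wz":0,"jaw":55}
    - {"tx":0,"ty":0,"tz":-0.086,"wx":0,"wy":0,"wz":0,"jaw":55}
    - {"tx":0.019,"ty":0.179,"tz":-0.086,"wx":0,"wy":0,"wz":-0.14,"jaw":55}
    - {"tx":0.019,"ty":0.179,"tz":-0.086,"wx":0,"wy":0,"wz":-0.14,"jaw":55}
    - {"tx":0.019,"ty":0.179,"tz":-0.086,"wx":0,"wy":0,"wz":-0.14,"jaw":55}
    - {"tx":0.019,"ty":0.179,"tz":-0.086,"wx":0,"wy":0,"wz":-0.14,"jaw":55}
    - {"tx":0.019,"ty":0.179,"tz":-0.086,"wx":0,"wy":0,"wz":-0.14,"jaw":55}
    - {"tx":0.019,"ty":0.179,"tz":-0.086,"wx":0,"wy":0,"wz":-0.14,"jaw":55}
    - {"tx":0.019,"ty":0.179,"tz":-0.086,"wx":0,"wy":0,"wz":-0.14,"jaw":55}

```text
clock: 29.4
position: [0.4579, -0.1177, 0.0886]
eef_rot: [-0.001, 0.078, 0.997, 0.0]
contact_force: [-0.4, -0.1, -0.3]
grip_width: 0.676
gripper_force: 30.0
```

Call:
servo_tool:
  series:
    - {"tx":-0.009,"ty":0.269,"tz":0,"wx":0,"wy":0,"wz":-0.2,"jaw":55}
    - {"tx":-0.009,"ty":0.269,"tz":0,"wx":0,"wy":0,"wz":-0.2,"jaw":55}
    - {"tx":-0.009,"ty":0.269,"tz":0,"wx":0,"wy":0,"wz":-0.2,"jaw":55}
    - {"tx":-0.009,"ty":0.269,"tz":0,"wx":0,"wy":0,"wz":-0.2,"jaw":55}
    - {"tx":-0.009,"ty":0.269,"tz":0,"wx":0,"wy":0,"wz":-0.2,"jaw":55}
    - {"tx":-0.009,"ty":0.269,"tz":0,"wx":0,"wy":0,"wz":-0.2,"jaw":55}
    - {"tx":-0.009,"ty":0.269,"tz":0,"wx":0,"wy":0,"wz":-0.2,"jaw":55}
    - {"tx":-0.009,"ty":0.269,"tz":0,"wx":0,"wy":0,"wz":-0.2,"jaw":55}
    - {"tx":-0.009,"ty":0.269,"tz":0,"wx":0,"wy":0,"wz":-0.2,"jaw":55}
    - {"tx":-0.009,"ty":0.269,"tz":0,"wx":0,"wy":0,"wz":-0.2,"jaw":55}
    - {"tx":-0.009,"ty":0.269,"tz":0,"wx":0,"wy":0,"wz":-0.2,"jaw":55}

```text
clock: 30.32
position: [0.5097, 0.1444, 0.0894]
eef_rot: [-0.0, -0.02, 1.0, -0.0]
contact_force: [-0.9, -0.3, -0.1]
grip_width: 0.677
gripper_force: 30.0
```

Call:
servo_tool:
  series:
    - {"tx":0,"ty":0,"tz":0.035,"wx":0,"wy":0,"wz":0,"jaw":55}
    - {"tx":0,"ty":0,"tz":0.065,"wx":0,"wy":0,"wz":0,"jaw":55}
    - {"tx":0,"ty":0,"tz":0.081,"wx":0,"wy":0,"wz":0,"jaw":55}
    - {"tx":0,"ty":0,"tz":0.081,"wx":0,"wy":0,"wz":0,"jaw":55}
    - {"tx":0,"ty":0,"tz":0.081,"wx":0,"wy":0,"wz":0,"jaw":55}

```text
clock: 30.73
position: [0.5095, 0.1449, 0.0083]
eef_rot: [-0.001, -0.02, 1.0, -0.0]
contact_force: [-0.1, -0.3, -0.6]
grip_width: 0.681
gripper_force: 30.0
```

Call:
servo_tool:
  series:
    - {"tx":0,"ty":0,"tz":0,"wx":0,"wy":0,"wz":0,"jaw":83}
    - {"tx":0,"ty":0,"tz":0,"wx":0,"wy":0,"wz":0,"jaw":83}
    - {"tx":0,"ty":0,"tz":0,"wx":0,"wy":0,"wz":0,"jaw":83}
    - {"tx":0,"ty":0,"tz":0,"wx":0,"wy":0,"wz":0,"jaw":83}
    - {"tx":0,"ty":0,"tz":-0.111,"wx":0,"wy":0,"wz":0,"jaw":83}
    - {"tx":0,"ty":0,"tz":-0.111,"wx":0,"wy":0,"wz":0,"jaw":83}
    - {"tx":0,"ty":0,"tz":-0.111,"wx":0,"wy":0,"wz":0,"jaw":83}
    - {"tx":0,"ty":0,"tz":-0.111,"wx":0,"wy":0,"wz":0,"jaw":83}
    - {"tx":0,"ty":0,"tz":-0.111,"wx":0,"wy":0,"wz":0,"jaw":83}

```text
clock: 31.48
position: [0.5101, 0.1462, 0.121]
eef_rot: [0.002, -0.021, 1.0, 0.0]
contact_force: [-0.5, 0.4, -0.2]
grip_width: 0.831
gripper_force: 0.0
```

```bash
python3 - <<'E'
import json; P=json.load(open('cmd.json')); P[2]+=111; json.dump(P,open('cmd.json','w'))
from h import *
s=r.observe(); p=grab_frame('wrist'); save(p,'w5.png')
E
python3 look.py | grep -E 'cheese|apple'; python3 plan.py "544 -183.5 100 2.866 76 4" "544 -183.5 6 2.866 76 3" "544 -183.5 6 2.866 40 6" "544 -183.5 80 2.866 40 3" "627 46.5 80 3.186 40 3" "627 46.5 11 3.186 40 3"
```

```text
apple 0.9 [506.0, 259.0, 28.0, 30.0] net [549.0, -421.0] seg [[550.0, -422.0], [57.0, 59.0], 42]
apple 0.74 [404.0, 207.0, 41.0, 45.0] net [669.0, -203.0] seg [[681.0, -210.0], [17.0, 46.0], 77]
now [509.3 146.1 119.1] -3.099 q6 -1.55 clock 31.9
commanded was [509.12, 146.3, 120.0, 3.18]
CALL 12 12x tx-0.021 ty-0.331 tz0.020 wz0.32 jaw76
CALL 12 6x tx0.000 ty-0.000 tz0.094 wz-0.00 jaw76 | 6x tx0.000 ty-0.000 tz0.094 wz-0.00 jaw40
CALL 12 6x tx0.000 ty-0.000 tz-0.074 wz-0.00 jaw40 | 6x tx-0.012 ty0.180 tz-0.074 wz-0.24 jaw40
CALL 10 5x tx-0.020 ty0.061 tz0.000 wz-0.08 jaw40 | 5x tx-0.020 ty0.061 tz0.069 wz-0.08 jaw40
end [627.3  46.5  11. ] 3.184
```

View pics/w5.png

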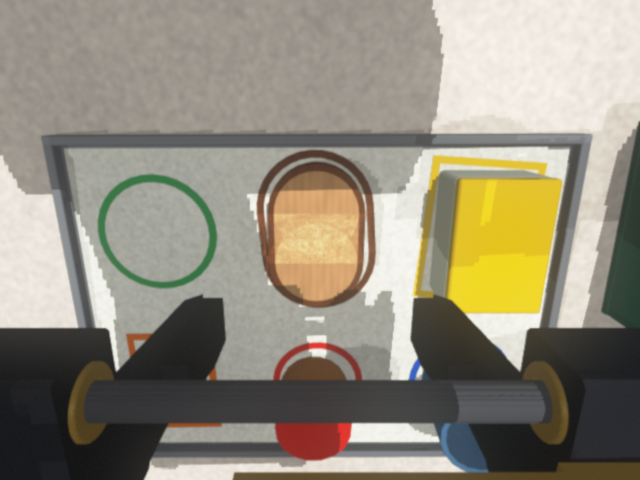

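The wrist view shows the bread centred in its brown outline. The tub, jar and cup are also in theirs. Next the cheese.

Call:
servo_tool:
  series:
    - {"tx":-0.021,"ty":-0.331,"tz":0.02,"wx":0,"wy":0,"wz":0.32,"jaw":76}
    - {"tx":-0.021,"ty":-0.331,"tz":0.02,"wx":0,"wy":0,"wz":0.32,"jaw":76}
    - {"tx":-0.021,"ty":-0.331,"tz":0.02,"wx":0,"wy":0,"wz":0.32,"jaw":76}
    - {"tx":-0.021,"ty":-0.331,"tz":0.02,"wx":0,"wy":0,"wz":0.32,"jaw":76}
    - {"tx":-0.021,"ty":-0.331,"tz":0.02,"wx":0,"wy":0,"wz":0.32,"jaw":76}
    - {"tx":-0.021,"ty":-0.331,"tz":0.02,"wx":0,"wy":0,"wz":0.32,"jaw":76}
    - {"tx":-0.021,"ty":-0.331,"tz":0.02,"wx":0,"wy":0,"wz":0.32,"jaw":76}
    - {"tx":-0.021,"ty":-0.331,"tz":0.02,"wx":0,"wy":0,"wz":0.32,"jaw":76}
    - {"tx":-0.021,"ty":-0.331,"tz":0.02,"wx":0,"wy":0,"wz":0.32,"jaw":76}
    - {"tx":-0.021,"ty":-0.331,"tz":0.02,"wx":0,"wy":0,"wz":0.32,"jaw":76}
    - {"tx":-0.021,"ty":-0.331,"tz":0.02,"wx":0,"wy":0,"wz":0.32,"jaw":76}
    - {"tx":-0.021,"ty":-0.331,"tz":0.02,"wx":0,"wy":0,"wz":0.32,"jaw":76}

```text
clock: 32.88
position: [0.5445, -0.1824, 0.0997]
eef_rot: [-0.0, 0.138, 0.99, 0.0]
contact_force: [0.0, -0.4, -1.0]
grip_width: 0.758
gripper_force: 0.0
```

```bash
python3 - <<'E'
from h import *
s=r.observe(); p=grab_frame('wrist'); hsv=cv2.cvtColor(p['img'],cv2.COLOR_RGB2HSV); H,S,V=[hsv[:,:,i].astype(int) for i in range(3)]
print(s['position'],proj(p,[.544,-.1835,.028],s),[(d['conf'],np.round(np.array(d['extent'])*[640,480,640,480])) for d in finder.recognise('cheese',p)[:2]])
m=(S>140)&(V>60)&(H>3)&(H<18); m[300:]=False
pts=blob(p,(320,240),110,m.astype(np.uint8)); print(rect(p,pts,.028,s))
E
```

```text
[ 0.54446377 -0.18237412  0.09966387] [315.8907255 259.2771543] [(0.58, array([309., 252.,  80., 120.]))]
((537.229736328125, -184.3849334716797), (43.66477584838867, 60.73511505126953), 74.2358169555664)
```

Call:
servo_tool:
  series:
    - {"tx":0.003,"ty":-0.002,"tz":0.05,"wx":0,"wy":0,"wz":0,"jaw":76}
    - {"tx":0.003,"ty":-0.002,"tz":0.094,"wx":0,"wy":0,"wz":0,"jaw":76}
    - {"tx":0.003,"ty":-0.002,"tz":0.094,"wx":0,"wy":0,"wz":0,"jaw":76}
    - {"tx":0.003,"ty":-0.002,"tz":0.094,"wx":0,"wy":0,"wz":0,"jaw":76}
    - {"tx":0.003,"ty":-0.002,"tz":0.094,"wx":0,"wy":0,"wz":0,"jaw":76}
    - {"tx":0.003,"ty":-0.002,"tz":0.094,"wx":0,"wy":0,"wz":0,"jaw":40}
    - {"tx":0.003,"ty":-0.002,"tz":0.094,"wx":0,"wy":0,"wz":0,"jaw":40}
    - {"tx":0.003,"ty":-0.002,"tz":0.094,"wx":0,"wy":0,"wz":0,"jaw":40}
    - {"tx":0.003,"ty":-0.002,"tz":0.094,"wx":0,"wy":0,"wz":0,"jaw":40}
    - {"tx":0.003,"ty":-0.002,"tz":0.094,"wx":0,"wy":0,"wz":0,"jaw":40}
    - {"tx":0.003,"ty":-0.002,"tz":0.094,"wx":0,"wy":0,"wz":0,"jaw":40}
    - {"tx":0.003,"ty":-0.002,"tz":0.094,"wx":0,"wy":0,"wz":0,"jaw":40}

```text
clock: 33.98
position: [0.5416, -0.185, 0.0069]
eef_rot: [0.001, 0.138, 0.99, -0.0]
contact_force: [-2.3, 2.0, 7.4]
grip_width: 0.51
gripper_force: 30.0
```

Call:
servo_tool:
  series:
    - {"tx":-0.003,"ty":0.002,"tz":-0.074,"wx":0,"wy":0,"wz":0,"jaw":40}
    - {"tx":-0.003,"ty":0.002,"tz":-0.074,"wx":0,"wy":0,"wz":0,"jaw":40}
    - {"tx":-0.003,"ty":0.002,"tz":-0.074,"wx":0,"wy":0,"wz":0,"jaw":40}
    - {"tx":-0.003,"ty":0.002,"tz":-0.074,"wx":0,"wy":0,"wz":0,"jaw":40}
    - {"tx":-0.015,"ty":0.182,"tz":-0.074,"wx":0,"wy":0,"wz":-0.24,"jaw":40}
    - {"tx":-0.015,"ty":0.182,"tz":-0.074,"wx":0,"wy":0,"wz":-0.24,"jaw":40}
    - {"tx":-0.015,"ty":0.182,"tz":-0.074,"wx":0,"wy":0,"wz":-0.24,"jaw":40}
    - {"tx":-0.015,"ty":0.182,"tz":-0.074,"wx":0,"wy":0,"wz":-0.24,"jaw":40}
    - {"tx":-0.015,"ty":0.182,"tz":-0.074,"wx":0,"wy":0,"wz":-0.24,"jaw":40}
    - {"tx":-0.015,"ty":0.182,"tz":-0.074,"wx":0,"wy":0,"wz":-0.24,"jaw":40}
    - {"tx":-0.015,"ty":0.182,"tz":-0.074,"wx":0,"wy":0,"wz":-0.24,"jaw":40}

```text
clock: 34.9
position: [0.6047, -0.0138, 0.0783]
eef_rot: [-0.001, 0.018, 1.0, 0.0]
contact_force: [-0.2, -0.7, -2.1]
grip_width: 0.51
gripper_force: 30.0
```

Call:
servo_tool:
  series:
    - {"tx":-0.02,"ty":0.061,"tz":0,"wx":0,"wy":0,"wz":-0.08,"jaw":40}
    - {"tx":-0.02,"ty":0.061,"tz":0,"wx":0,"wy":0,"wz":-0.08,"jaw":40}
    - {"tx":-0.02,"ty":0.061,"tz":0,"wx":0,"wy":0,"wz":-0.08,"jaw":40}
    - {"tx":-0.02,"ty":0.061,"tz":0,"wx":0,"wy":0,"wz":-0.08,"jaw":40}
    - {"tx":-0.02,"ty":0.061,"tz":0.035,"wx":0,"wy":0,"wz":-0.08,"jaw":40}
    - {"tx":-0.02,"ty":0.061,"tz":0.06,"wx":0,"wy":0,"wz":-0.08,"jaw":40}
    - {"tx":-0.02,"ty":0.061,"tz":0.069,"wx":0,"wy":0,"wz":-0.08,"jaw":40}
    - {"tx":-0.02,"ty":0.061,"tz":0.069,"wx":0,"wy":0,"wz":-0.08,"jaw":40}
    - {"tx":-0.02,"ty":0.061,"tz":0.069,"wx":0,"wy":0,"wz":-0.08,"jaw":40}

```text
clock: 35.65
position: [0.6274, 0.0444, 0.0107]
eef_rot: [-0.0, -0.02, 1.0, -0.0]
contact_force: [-0.6, 0.1, -1.4]
grip_width: 0.508
gripper_force: 30.0
```

Call:
servo_tool:
  series:
    - {"tx":0,"ty":0,"tz":0.001,"wx":0,"wy":0,"wz":0,"jaw":70}
    - {"tx":0,"ty":0,"tz":0.001,"wx":0,"wy":0,"wz":0,"jaw":70}
    - {"tx":0,"ty":0,"tz":0.001,"wx":0,"wy":0,"wz":0,"jaw":70}
    - {"tx":0,"ty":0,"tz":0.001,"wx":0,"wy":0,"wz":0,"jaw":70}
    - {"tx":0,"ty":0,"tz":-0.119,"wx":0,"wy":0,"wz":0,"jaw":70}
    - {"tx":0,"ty":0,"tz":-0.119,"wx":0,"wy":0,"wz":0,"jaw":70}
    - {"tx":0,"ty":0,"tz":-0.119,"wx":0,"wy":0,"wz":0,"jaw":70}
    - {"tx":0,"ty":0,"tz":-0.119,"wx":0,"wy":0,"wz":0,"jaw":70}
    - {"tx":0,"ty":0,"tz":-0.119,"wx":0,"wy":0,"wz":0,"jaw":70}

```text
clock: 36.4
position: [0.6285, 0.0463, 0.1319]
eef_rot: [0.002, -0.021, 1.0, -0.0]
contact_force: [-0.6, 0.3, 0.0]
grip_width: 0.7
gripper_force: 0.0
```

```bash
python3 - <<'E'
import json; P=json.load(open('cmd.json')); P[2]+=119; json.dump(P,open('cmd.json','w'))
E
python3 look.py | grep apple; python3 plan.py "549.5 -422 130 1.615 93 4" "549.5 -422 8.5 1.615 93 3" "549.5 -422 8.5 1.615 55 6" "549.5 -422 85 1.615 55 3" "513.3 41.5 85 1.615 55 3" "513.3 41.5 13.5 1.615 55 3"
```

```text
apple 0.56 [507.0, 260.0, 27.0, 25.0] net [547.0, -422.0] seg [[550.0, -422.0], [57.0, 59.0], 42]
now [627.4  46.4 128.7] -3.099 q6 -1.73 clock 36.8
commanded was [627.26, 46.49, 130.0, 3.18]
CALL 12 12x tx0.075 ty-0.358 tz0.000 wz1.21 jaw93
CALL 8 8x tx-0.092 ty-0.059 tz0.000 wz0.36 jaw93
CALL 7 7x tx0.000 ty0.000 tz0.122 wz-0.00 jaw93
CALL 7 7x tx0.000 ty0.000 tz-0.000 wz-0.00 jaw55
CALL 12 6x tx0.000 ty0.000 tz-0.077 wz-0.00 jaw55 | 6x tx0.180 ty-0.006 tz-0.077 wz-0.00 jaw55
CALL 11 11x tx0.285 ty-0.010 tz0.000 wz-0.00 jaw55
CALL 5 5x tx-0.000 ty0.000 tz0.072 wz-0.00 jaw55
end [513.3  41.8  13. ] 1.614
```

Call:
servo_tool:
  series:
    - {"tx":0.075,"ty":-0.358,"tz":0,"wx":0,"wy":0,"wz":1.21,"jaw":93}
    - {"tx":0.075,"ty":-0.358,"tz":0,"wx":0,"wy":0,"wz":1.21,"jaw":93}
    - {"tx":0.075,"ty":-0.358,"tz":0,"wx":0,"wy":0,"wz":1.21,"jaw":93}
    - {"tx":0.075,"ty":-0.358,"tz":0,"wx":0,"wy":0,"wz":1.21,"jaw":93}
    - {"tx":0.075,"ty":-0.358,"tz":0,"wx":0,"wy":0,"wz":1.21,"jaw":93}
    - {"tx":0.075,"ty":-0.358,"tz":0,"wx":0,"wy":0,"wz":1.21,"jaw":93}
    - {"tx":0.075,"ty":-0.358,"tz":0,"wx":0,"wy":0,"wz":1.21,"jaw":93}
    - {"tx":0.075,"ty":-0.358,"tz":0,"wx":0,"wy":0,"wz":1.21,"jaw":93}
    - {"tx":0.075,"ty":-0.358,"tz":0,"wx":0,"wy":0,"wz":1.21,"jaw":93}
    - {"tx":0.075,"ty":-0.358,"tz":0,"wx":0,"wy":0,"wz":1.21,"jaw":93}
    - {"tx":0.075,"ty":-0.358,"tz":0,"wx":0,"wy":0,"wz":1.21,"jaw":93}
    - {"tx":0.075,"ty":-0.358,"tz":0,"wx":0,"wy":0,"wz":1.21,"jaw":93}
  squeeze: 22

```text
clock: 37.75
position: [0.5677, -0.3142, 0.1291]
eef_rot: [-0.001, 0.55, 0.835, 0.0]
contact_force: [0.8, -0.1, -0.6]
grip_width: 0.932
gripper_force: 0.0
```

Call:
servo_tool:
  series:
    - {"tx":-0.092,"ty":-0.059,"tz":0,"wx":0,"wy":0,"wz":0.36,"jaw":93}
    - {"tx":-0.092,"ty":-0.059,"tz":0,"wx":0,"wy":0,"wz":0.36,"jaw":93}
    - {"tx":-0.092,"ty":-0.059,"tz":0,"wx":0,"wy":0,"wz":0.36,"jaw":93}
    - {"tx":-0.092,"ty":-0.059,"tz":0,"wx":0,"wy":0,"wz":0.36,"jaw":93}
    - {"tx":-0.092,"ty":-0.059,"tz":0,"wx":0,"wy":0,"wz":0.36,"jaw":93}
    - {"tx":-0.092,"ty":-0.059,"tz":0,"wx":0,"wy":0,"wz":0.36,"jaw":93}
    - {"tx":-0.092,"ty":-0.059,"tz":0,"wx":0,"wy":0,"wz":0.36,"jaw":93}
    - {"tx":-0.092,"ty":-0.059,"tz":0,"wx":0,"wy":0,"wz":0.36,"jaw":93}

```text
clock: 38.42
position: [0.5504, -0.4208, 0.13]
eef_rot: [-0.0, 0.691, 0.723, 0.0]
contact_force: [-0.1, -0.3, -0.4]
grip_width: 0.93
gripper_force: 0.0
```

```bash
python3 - <<'E'
from h import *
s=r.observe(); p=grab_frame('wrist'); hsv=cv2.cvtColor(p['img'],cv2.COLOR_RGB2HSV); H,S,V=[hsv[:,:,i].astype(int) for i in range(3)]
m=(S>90)&(V>30)&(H>40)&(H<85); pts=blob(p,(320,230),120,m.astype(np.uint8))
print(s['position'],proj(p,[.5495,-.422,.027],s),cv2.boundingRect(pts),rect(p,pts,.035,s))
E
```

```text
[ 0.5503903  -0.42077148  0.12998102] [316.87250657 243.88725879] (266, 198, 96, 97) ((547.4759521484375, -422.09796142578125), (57.98137283325195, 61.62480545043945), 4.470638751983643)
```

Call:
servo_tool:
  series:
    - {"tx":0,"ty":-0.002,"tz":0.06,"wx":0,"wy":0,"wz":0,"jaw":93}
    - {"tx":0,"ty":-0.002,"tz":0.122,"wx":0,"wy":0,"wz":0,"jaw":93}
    - {"tx":0,"ty":-0.002,"tz":0.122,"wx":0,"wy":0,"wz":0,"jaw":93}
    - {"tx":0,"ty":-0.002,"tz":0.122,"wx":0,"wy":0,"wz":0,"jaw":93}
    - {"tx":0,"ty":-0.002,"tz":0.122,"wx":0,"wy":0,"wz":0,"jaw":93}
    - {"tx":0,"ty":-0.002,"tz":0.122,"wx":0,"wy":0,"wz":0,"jaw":93}
    - {"tx":0,"ty":-0.002,"tz":0.122,"wx":0,"wy":0,"wz":0,"jaw":55}
    - {"tx":0,"ty":-0.002,"tz":0.122,"wx":0,"wy":0,"wz":0,"jaw":55}
    - {"tx":0,"ty":-0.002,"tz":0.122,"wx":0,"wy":0,"wz":0,"jaw":55}
    - {"tx":0,"ty":-0.002,"tz":0.122,"wx":0,"wy":0,"wz":0,"jaw":55}
    - {"tx":0,"ty":-0.002,"tz":0.122,"wx":0,"wy":0,"wz":0,"jaw":55}
    - {"tx":0,"ty":-0.002,"tz":0.122,"wx":0,"wy":0,"wz":0,"jaw":55}

```text
clock: 39.47
position: [0.5479, -0.4225, 0.0084]
eef_rot: [0.0, 0.692, 0.722, 0.0]
contact_force: [-0.6, 1.8, 5.5]
grip_width: 0.682
gripper_force: 21.3
```

Call:
servo_tool:
  series:
    - {"tx":0,"ty":0.002,"tz":-0.077,"wx":0,"wy":0,"wz":0,"jaw":55}
    - {"tx":0,"ty":0.002,"tz":-0.077,"wx":0,"wy":0,"wz":0,"jaw":55}
    - {"tx":0,"ty":0.002,"tz":-0.077,"wx":0,"wy":0,"wz":0,"jaw":55}
    - {"tx":0,"ty":0.002,"tz":-0.077,"wx":0,"wy":0,"wz":0,"jaw":55}
    - {"tx":0.18,"ty":-0.004,"tz":-0.077,"wx":0,"wy":0,"wz":0,"jaw":55}
    - {"tx":0.18,"ty":-0.004,"tz":-0.077,"wx":0,"wy":0,"wz":0,"jaw":55}
    - {"tx":0.18,"ty":-0.004,"tz":-0.077,"wx":0,"wy":0,"wz":0,"jaw":55}
    - {"tx":0.18,"ty":-0.004,"tz":-0.077,"wx":0,"wy":0,"wz":0,"jaw":55}
    - {"tx":0.18,"ty":-0.004,"tz":-0.077,"wx":0,"wy":0,"wz":0,"jaw":55}
    - {"tx":0.18,"ty":-0.004,"tz":-0.077,"wx":0,"wy":0,"wz":0,"jaw":55}
    - {"tx":0.18,"ty":-0.004,"tz":-0.077,"wx":0,"wy":0,"wz":0,"jaw":55}

```text
clock: 40.38
position: [0.5357, -0.2426, 0.0838]
eef_rot: [-0.001, 0.691, 0.722, -0.0]
contact_force: [0.3, -0.9, -1.3]
grip_width: 0.681
gripper_force: 21.8
```

Call:
servo_tool:
  series:
    - {"tx":0.285,"ty":-0.01,"tz":0,"wx":0,"wy":0,"wz":0,"jaw":55}
    - {"tx":0.285,"ty":-0.01,"tz":0,"wx":0,"wy":0,"wz":0,"jaw":55}
    - {"tx":0.285,"ty":-0.01,"tz":0,"wx":0,"wy":0,"wz":0,"jaw":55}
    - {"tx":0.285,"ty":-0.01,"tz":0,"wx":0,"wy":0,"wz":0,"jaw":55}
    - {"tx":0.285,"ty":-0.01,"tz":0,"wx":0,"wy":0,"wz":0,"jaw":55}
    - {"tx":0.285,"ty":-0.01,"tz":0,"wx":0,"wy":0,"wz":0,"jaw":55}
    - {"tx":0.285,"ty":-0.01,"tz":0,"wx":0,"wy":0,"wz":0,"jaw":55}
    - {"tx":0.285,"ty":-0.01,"tz":0,"wx":0,"wy":0,"wz":0,"jaw":55}
    - {"tx":0.285,"ty":-0.01,"tz":0,"wx":0,"wy":0,"wz":0,"jaw":55}
    - {"tx":0.285,"ty":-0.01,"tz":0,"wx":0,"wy":0,"wz":0,"jaw":55}
    - {"tx":0.285,"ty":-0.01,"tz":0,"wx":0,"wy":0,"wz":0,"jaw":55}

```text
clock: 41.3
position: [0.5142, 0.0398, 0.0844]
eef_rot: [0.0, 0.693, 0.721, -0.0]
contact_force: [0.9, 0.3, -0.7]
grip_width: 0.684
gripper_force: 21.8
```

Call:
servo_tool:
  series:
    - {"tx":0,"ty":0,"tz":0.035,"wx":0,"wy":0,"wz":0,"jaw":55}
    - {"tx":0,"ty":0,"tz":0.06,"wx":0,"wy":0,"wz":0,"jaw":55}
    - {"tx":0,"ty":0,"tz":0.072,"wx":0,"wy":0,"wz":0,"jaw":55}
    - {"tx":0,"ty":0,"tz":0.072,"wx":0,"wy":0,"wz":0,"jaw":55}
    - {"tx":0,"ty":0,"tz":0.072,"wx":0,"wy":0,"wz":0,"jaw":55}

```text
clock: 41.72
position: [0.5139, 0.0403, 0.0124]
eef_rot: [-0.0, 0.692, 0.721, -0.0]
contact_force: [1.2, 0.3, -1.0]
grip_width: 0.677
gripper_force: 21.8
```

Call:
servo_tool:
  series:
    - {"tx":0,"ty":0,"tz":0,"wx":0,"wy":0,"wz":0,"jaw":82}
    - {"tx":0,"ty":0,"tz":0,"wx":0,"wy":0,"wz":0,"jaw":82}
    - {"tx":0,"ty":0,"tz":0,"wx":0,"wy":0,"wz":0,"jaw":82}
    - {"tx":0,"ty":0,"tz":0,"wx":0,"wy":0,"wz":0,"jaw":82}
    - {"tx":0,"ty":0,"tz":-0.167,"wx":0,"wy":0,"wz":0,"jaw":82}
    - {"tx":0,"ty":0,"tz":-0.167,"wx":0,"wy":0,"wz":0,"jaw":82}
    - {"tx":0,"ty":0,"tz":-0.167,"wx":0,"wy":0,"wz":0,"jaw":82}
    - {"tx":0,"ty":0,"tz":-0.167,"wx":0,"wy":0,"wz":0,"jaw":82}
    - {"tx":0,"ty":0,"tz":-0.167,"wx":0,"wy":0,"wz":0,"jaw":82}
    - {"tx":0,"ty":0,"tz":-0.167,"wx":0,"wy":0,"wz":0,"jaw":82}
    - {"tx":0,"ty":0,"tz":-0.167,"wx":0,"wy":0,"wz":0,"jaw":82}

```text
clock: 42.63
position: [0.5133, 0.0417, 0.1791]
eef_rot: [-0.0, 0.692, 0.722, -0.0]
contact_force: [0.2, 0.6, -1.0]
grip_width: 0.818
gripper_force: 0.0
```

```bash
python3 - <<'E'
import json; P=json.load(open('cmd.json')); P[2]+=167; json.dump(P,open('cmd.json','w'))
E
python3 plan.py "676 -206 130 -.23 50 4"
```

```text
now [513.3  41.7 179.1] 1.614 q6 -0.19 clock 42.6
commanded was [513.26, 41.76, 180.0, 1.61]
CALL 12 12x tx-0.167 ty0.100 tz0.033 wz1.21 jaw50
CALL 10 10x tx0.018 ty0.100 tz0.017 wz0.63 jaw50
end [ 676.2 -205.7  130. ] -0.226
```

Go over the knob using the half-turn orientation (psi 2.91, more wrist range). Then verify the whole tray with the arm clear of it.

```bash
python3 - <<'E'
import json; json.dump([513.26,41.76,180,1.614],open('cmd.json','w'))
E
python3 plan.py "677 -206 140 2.91 50 4"
```

```text
now [513.3  41.7 179.1] 1.614 q6 -0.19 clock 42.6
commanded was [513.26, 41.76, 180.0, 1.61]
CALL 12 12x tx-0.238 ty0.143 tz0.037 wz-1.21 jaw50
CALL 5 5x tx-0.015 ty-0.012 tz0.003 wz-0.09 jaw50
end [ 676.9 -205.9  140. ] 2.914
```

Call:
servo_tool:
  series:
    - {"tx":-0.238,"ty":0.143,"tz":0.037,"wx":0,"wy":0,"wz":-1.21,"jaw":50}
    - {"tx":-0.238,"ty":0.143,"tz":0.037,"wx":0,"wy":0,"wz":-1.21,"jaw":50}
    - {"tx":-0.238,"ty":0.143,"tz":0.037,"wx":0,"wy":0,"wz":-1.21,"jaw":50}
    - {"tx":-0.238,"ty":0.143,"tz":0.037,"wx":0,"wy":0,"wz":-1.21,"jaw":50}
    - {"tx":-0.238,"ty":0.143,"tz":0.037,"wx":0,"wy":0,"wz":-1.21,"jaw":50}
    - {"tx":-0.238,"ty":0.143,"tz":0.037,"wx":0,"wy":0,"wz":-1.21,"jaw":50}
    - {"tx":-0.238,"ty":0.143,"tz":0.037,"wx":0,"wy":0,"wz":-1.21,"jaw":50}
    - {"tx":-0.238,"ty":0.143,"tz":0.037,"wx":0,"wy":0,"wz":-1.21,"jaw":50}
    - {"tx":-0.238,"ty":0.143,"tz":0.037,"wx":0,"wy":0,"wz":-1.21,"jaw":50}
    - {"tx":-0.238,"ty":0.143,"tz":0.037,"wx":0,"wy":0,"wz":-1.21,"jaw":50}
    - {"tx":-0.238,"ty":0.143,"tz":0.037,"wx":0,"wy":0,"wz":-1.21,"jaw":50}
    - {"tx":-0.238,"ty":0.143,"tz":0.037,"wx":0,"wy":0,"wz":-1.21,"jaw":50}

```text
clock: 43.63
position: [0.6663, -0.1898, 0.141]
eef_rot: [-0.001, 0.16, 0.987, 0.0]
contact_force: [1.3, 0.2, 0.5]
grip_width: 0.498
gripper_force: 0.0
```

Call:
servo_tool:
  series:
    - {"tx":-0.015,"ty":-0.012,"tz":0.003,"wx":0,"wy":0,"wz":-0.09,"jaw":50}
    - {"tx":-0.015,"ty":-0.012,"tz":0.003,"wx":0,"wy":0,"wz":-0.09,"jaw":50}
    - {"tx":-0.015,"ty":-0.012,"tz":0.003,"wx":0,"wy":0,"wz":-0.09,"jaw":50}
    - {"tx":-0.015,"ty":-0.012,"tz":0.003,"wx":0,"wy":0,"wz":-0.09,"jaw":50}
    - {"tx":-0.015,"ty":-0.012,"tz":0.003,"wx":0,"wy":0,"wz":-0.09,"jaw":50}

```text
clock: 44.05
position: [0.6771, -0.2055, 0.1397]
eef_rot: [-0.0, 0.115, 0.993, 0.0]
contact_force: [-0.5, 0.0, 0.8]
grip_width: 0.5
gripper_force: 0.0
```

```bash
python3 - <<'E'
from h import *
p=grab_frame('top'); im=p['img']; hsv=cv2.cvtColor(im,cv2.COLOR_RGB2HSV); H,S,V=[hsv[:,:,i].astype(int) for i in range(3)]
T=dict(cup=(617.9,256.1,.062),jar=(622.5,151.3,.052),cheese=(627.1,46.6,.032),tub=(504.1,251.1,.046),bread=(508.7,146.3,.020),apple=(513.3,41.5,.031))
for n,(x,y,z) in T.items():
    u,v=proj(p,[x/1000,y/1000,z])
    print(n,'expected',np.round([u,v]),[(round(d['conf'],2),np.round(ray(p,d['extent'][0]*640,d['extent'][1]*480,z)*1000-[x,y]).tolist()) for d in finder.recognise(n,p)[:3] if d['conf']>.3])
    cv2.drawMarker(im,(int(round(u)),int(round(v))),(255,0,255),cv2.MARKER_CROSS,5,1)
cv2.imwrite('pics/c6.png',cv2.resize(im[190:330,70:330],None,fx=3,fy=3,interpolation=cv2.INTER_CUBIC)[:,:,::-1])
s=r.observe(); w=grab_frame('wrist'); hsv=cv2.cvtColor(w['img'],cv2.COLOR_RGB2HSV); H,S,V=[hsv[:,:,i].astype(int) for i in range(3)]
pts=blob(w,(320,235),100,((S>150)&(V>70)&((H<8)|(H>172))).astype(np.uint8)); print('knob',s['position'],s['clock'],rect(w,pts,.054,s),cv2.boundingRect(pts)); save(w,'w6.png')
E
```

```text
cup expected [192. 229.] [(0.79, [-5.0, -5.0]), (0.46, [-122.0, -15.0])]
jar expected [242. 227.] [(0.86, [-7.0, -10.0])]
cheese expected [290. 226.] [(0.94, [-3.0, -9.0])]
tub expected [195. 283.] [(0.74, [-4.0, -7.0]), (0.34, [14.0, -113.0])]
bread expected [245. 281.] [(0.63, [12.0, -2.0])]
apple expected [293. 278.] [(0.97, [-3.0, 2.0])]
knob [ 0.67727399 -0.20600958  0.13980615] 44.4 ((673.2010498046875, -206.84033203125), (11.857537269592285, 43.65166473388672), 76.49466705322266) (305, 209, 21, 72)
```

View pics/c6.png

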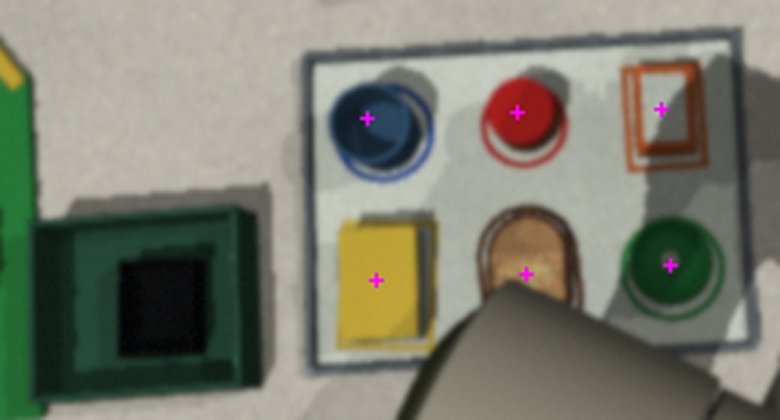

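View pics/w6.png

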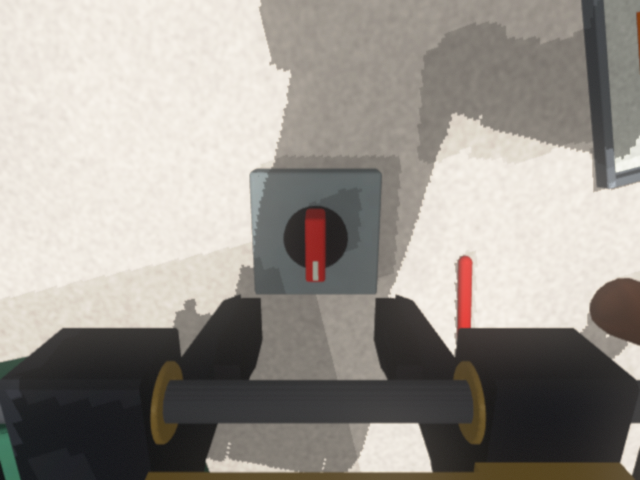

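All six items sit at their expected centres (crosses within about 4 mm), and the black tub is in the bin. The wrist view shows the bar at (315,245), aligned with the fingers. Grip the knob.

Call:
servo_tool:
  series:
    - {"tx":0.002,"ty":-0.001,"tz":0.04,"wx":0,"wy":0,"wz":0,"jaw":45}
    - {"tx":0.002,"ty":-0.001,"tz":0.08,"wx":0,"wy":0,"wz":0,"jaw":45}
    - {"tx":0.002,"ty":-0.001,"tz":0.1,"wx":0,"wy":0,"wz":0,"jaw":45}
    - {"tx":0.002,"ty":-0.001,"tz":0.108,"wx":0,"wy":0,"wz":0,"jaw":45}
    - {"tx":0.002,"ty":-0.001,"tz":0.108,"wx":0,"wy":0,"wz":0,"jaw":45}
    - {"tx":0.002,"ty":-0.001,"tz":0.108,"wx":0,"wy":0,"wz":0,"jaw":5}
    - {"tx":0.002,"ty":-0.001,"tz":0.108,"wx":0,"wy":0,"wz":0,"jaw":5}
    - {"tx":0.002,"ty":-0.001,"tz":0.108,"wx":0,"wy":0,"wz":0,"jaw":5}
    - {"tx":0.002,"ty":-0.001,"tz":0.108,"wx":0,"wy":0,"wz":0,"jaw":5}
    - {"tx":0.002,"ty":-0.001,"tz":0.108,"wx":0,"wy":0,"wz":0,"jaw":5}
    - {"tx":0.002,"ty":-0.001,"tz":0.108,"wx":0,"wy":0,"wz":0,"jaw":5}
    - {"tx":0.002,"ty":-0.001,"tz":0.108,"wx":0,"wy":0,"wz":0,"jaw":5}
  squeeze: 40

```text
clock: 45.45
position: [0.6754, -0.2071, 0.0326]
eef_rot: [0.001, 0.114, 0.994, -0.0]
contact_force: [-1.5, -1.8, 4.3]
grip_width: 0.134
gripper_force: 40.0
```

Call:
servo_tool:
  series:
    - {"tx":0,"ty":0,"tz":0,"wx":0,"wy":0,"wz":0.11,"jaw":5}
    - {"tx":0,"ty":0,"tz":0,"wx":0,"wy":0,"wz":0.22,"jaw":5}
    - {"tx":0,"ty":0,"tz":0,"wx":0,"wy":0,"wz":0.33,"jaw":5}
    - {"tx":0,"ty":0,"tz":0,"wx":0,"wy":0,"wz":0.44,"jaw":5}
    - {"tx":0,"ty":0,"tz":0,"wx":0,"wy":0,"wz":0.55,"jaw":5}
    - {"tx":0,"ty":0,"tz":0,"wx":0,"wy":0,"wz":0.66,"jaw":5}
    - {"tx":0,"ty":0,"tz":0,"wx":0,"wy":0,"wz":0.77,"jaw":5}
    - {"tx":0,"ty":0,"tz":0,"wx":0,"wy":0,"wz":0.88,"jaw":5}
    - {"tx":0,"ty":0,"tz":0,"wx":0,"wy":0,"wz":0.99,"jaw":5}
    - {"tx":0,"ty":0,"tz":0,"wx":0,"wy":0,"wz":1.08,"jaw":5}
    - {"tx":0,"ty":0,"tz":0,"wx":0,"wy":0,"wz":1.15,"jaw":5}
    - {"tx":0,"ty":0,"tz":0,"wx":0,"wy":0,"wz":1.19,"jaw":5}

```text
clock: 46.45
position: [0.6768, -0.2058, 0.0327]
eef_rot: [0.002, 0.652, 0.758, 0.002]
contact_force: [6.9, 2.3, 2.9]
grip_width: 0.132
gripper_force: 40.0
```

Call:
servo_tool:
  series:
    - {"tx":0,"ty":0,"tz":0,"wx":0,"wy":0,"wz":0.03,"jaw":5}
    - {"tx":0,"ty":0,"tz":0,"wx":0,"wy":0,"wz":0.05,"jaw":5}
    - {"tx":0,"ty":0,"tz":0,"wx":0,"wy":0,"wz":0.05,"jaw":5}
    - {"tx":0,"ty":0,"tz":0,"wx":0,"wy":0,"wz":0.05,"jaw":5}

```text
clock: 46.78
position: [0.6769, -0.2058, 0.0327]
eef_rot: [0.002, 0.669, 0.743, 0.002]
contact_force: [7.7, 2.4, 2.4]
grip_width: 0.132
gripper_force: 40.0
```

```bash
python3 - <<'E'
from h import *
s=r.observe(); q=s['eef_rot']; print(2*np.arctan2(q[2],q[1]),s['moment'],s['contact_force'],s['grip_width'])
w=grab_frame('wrist'); hsv=cv2.cvtColor(w['img'],cv2.COLOR_RGB2HSV); H,S,V=[hsv[:,:,i].astype(int) for i in range(3)]
p=grab_frame('top'); save(p,'t7.png'); save(w,'w7.png')
cv2.imwrite('pics/c7.png',np.hstack([cv2.resize(p['img'][160:250,350:470],(400,300))[:,:,::-1],cv2.resize(w['img'],(400,300))[:,:,::-1]]))
E
```

```text
1.6750179857808551 [ 0.31397677 -1.22743513  0.41395972] [7.72836956 2.36166634 2.38588092] 0.13150980202405094
```

View pics/c7.png

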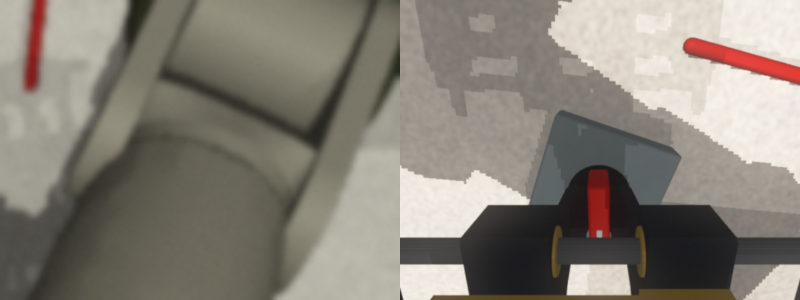

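The bar turned with the fingers by 1.24 rad. The twist moment of 0.41 N m is well above the spring's 0.09, so it is at its stop. Turn back, release and lift.

Call:
servo_tool:
  series:
    - {"tx":0,"ty":0,"tz":0,"wx":0,"wy":0,"wz":-0.11,"jaw":5}
    - {"tx":0,"ty":0,"tz":0,"wx":0,"wy":0,"wz":-0.22,"jaw":5}
    - {"tx":0,"ty":0,"tz":0,"wx":0,"wy":0,"wz":-0.33,"jaw":5}
    - {"tx":0,"ty":0,"tz":0,"wx":0,"wy":0,"wz":-0.44,"jaw":5}
    - {"tx":0,"ty":0,"tz":0,"wx":0,"wy":0,"wz":-0.55,"jaw":5}
    - {"tx":0,"ty":0,"tz":0,"wx":0,"wy":0,"wz":-0.66,"jaw":5}
    - {"tx":0,"ty":0,"tz":0,"wx":0,"wy":0,"wz":-0.77,"jaw":5}
    - {"tx":0,"ty":0,"tz":0,"wx":0,"wy":0,"wz":-0.88,"jaw":5}
    - {"tx":0,"ty":0,"tz":0,"wx":0,"wy":0,"wz":-0.99,"jaw":5}
    - {"tx":0,"ty":0,"tz":0,"wx":0,"wy":0,"wz":-1.1,"jaw":5}
    - {"tx":0,"ty":0,"tz":0,"wx":0,"wy":0,"wz":-1.19,"jaw":5}
    - {"tx":0,"ty":0,"tz":0,"wx":0,"wy":0,"wz":-1.2,"jaw":5}

```text
clock: 47.88
position: [0.6754, -0.2071, 0.0326]
eef_rot: [0.001, 0.131, 0.991, -0.0]
contact_force: [-1.1, -2.9, 5.0]
grip_width: 0.133
gripper_force: 40.0
```

Call:
servo_tool:
  series:
    - {"tx":0,"ty":0,"tz":0,"wx":0,"wy":0,"wz":0,"jaw":45}
    - {"tx":0,"ty":0,"tz":0,"wx":0,"wy":0,"wz":0,"jaw":45}
    - {"tx":0,"ty":0,"tz":0,"wx":0,"wy":0,"wz":0,"jaw":45}
    - {"tx":0,"ty":0,"tz":0,"wx":0,"wy":0,"wz":0,"jaw":45}
    - {"tx":0,"ty":0,"tz":0,"wx":0,"wy":0,"wz":0,"jaw":45}
    - {"tx":0,"ty":0,"tz":-0.14,"wx":0,"wy":0,"wz":0,"jaw":45}
    - {"tx":0,"ty":0,"tz":-0.14,"wx":0,"wy":0,"wz":0,"jaw":45}
    - {"tx":0,"ty":0,"tz":-0.14,"wx":0,"wy":0,"wz":0,"jaw":45}
    - {"tx":0,"ty":0,"tz":-0.14,"wx":0,"wy":0,"wz":0,"jaw":45}
    - {"tx":0,"ty":0,"tz":-0.14,"wx":0,"wy":0,"wz":0,"jaw":45}
    - {"tx":0,"ty":0,"tz":-0.14,"wx":0,"wy":0,"wz":0,"jaw":45}
    - {"tx":0,"ty":0,"tz":-0.14,"wx":0,"wy":0,"wz":0,"jaw":45}

```text
clock: 48.88
position: [0.6746, -0.2063, 0.1697]
eef_rot: [-0.001, 0.134, 0.991, 0.001]
contact_force: [0.1, 0.5, -0.6]
grip_width: 0.452
gripper_force: 0.0
```

```bash
python3 - <<'E'
from h import *
s=r.observe(); w=grab_frame('wrist'); hsv=cv2.cvtColor(w['img'],cv2.COLOR_RGB2HSV); H,S,V=[hsv[:,:,i].astype(int) for i in range(3)]
pts=blob(w,(320,235),80,((S>150)&(V>70)&((H<8)|(H>172))).astype(np.uint8)); print('knob',s['position'],s['clock'],rect(w,pts,.054,s),cv2.boundingRect(pts))
p=grab_frame('top'); q=grab_frame('side')
cv2.imwrite('pics/c8.png',np.hstack([cv2.resize(p['img'][190:340,160:330],(400,350),interpolation=cv2.INTER_CUBIC)[:,:,::-1],cv2.resize(q['img'][230:400,220:400],(371,350),interpolation=cv2.INTER_CUBIC)[:,:,::-1]]))
E
```

```text
knob [ 0.67455589 -0.20632567  0.16970586] 48.8833 ((673.7430419921875, -207.07635498046875), (11.726746559143066, 43.11314010620117), 76.8255615234375) (307, 205, 19, 64)
```

View pics/c8.png

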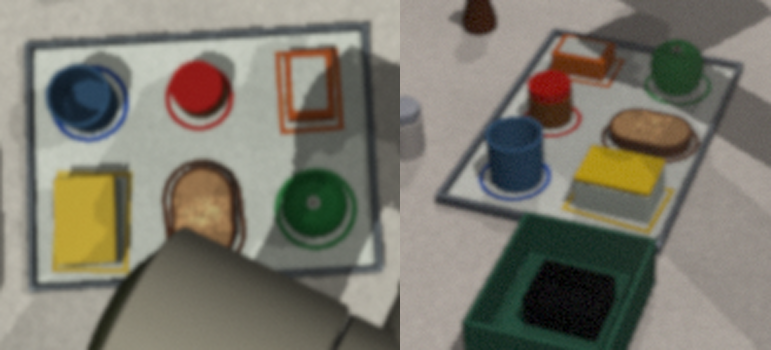

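The knob is back at its rest angle (−13.2°). Both views show all six items flat inside their outlines and the black tub in the bin. Hand in.

```bash
python3 -c "
from rig import r
print(r.close_job())"
```

```text
the job is handed in; nothing more can be done
None
```

I handed the job in at about 49 s of the 210 s limit, with no score returned: the used tub is in the bin, all six items are in their outlines in the last pictures, and the knob was turned to its stop and is back at rest.

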